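# Nest the three flower baskets

### The arm

A 6-joint arm with a two-finger parallel gripper is mounted at the origin on the work surface. World frame = base frame: x ahead of the robot, y to its left, z up, the work surface at z = 0. Lengths are in m, angles in rad, forces in N, time in s.
With the tool pointing down it reaches from about 0.35 to 0.775 m from the base axis. Payload 5.5 kg.
Tool frame: the origin (TCP) lies midway between the tips of the shut fingers; the grasp point (between the pads) lies 19 mm behind it; z points along the fingers, y is the line along which they close (so a half turn about z gives the same grasp; the last joint's range is limited). The gripper opens to 85 mm and grips with 20 to 120 N. Pads are 22 mm wide; open, the fingers measure 114 mm over their backs; the gripper's body (76 mm by 85 mm) begins 54 mm behind the grasp point. The pads swing forward as they close: fully open they stand 13 mm farther back than shut.
Start: joints at [-1.426, 0.313, 0.046, 1.304, 0, 1.431], TCP at [0.162, -0.552, 0.231] pointing down, gripper open.
Joint ranges: [-2.76, 2.76], [-0.86, 1.69], [-1.03, 1.26], [-2.2, 2.34], [-1.47, 1.5], [-3.14, 3.14]. Speed limits (rad/s): [2.57, 2.57, 3.14, 3.14, 3.14, 3.14].

### API

Orientations are given as a unit quaternion [x, y, z, w].
In Python, from station import r gives the robot as it stands. The module is installed in compiled form; this text tells all that it offers.
- The arm moves only by the tool send_rows, never from a script. Its argument "steps" is a list of rows, each an object with "slide": the shift along the tool's x, y, z in cm, a list of three; "turn": the turn, a rotation vector about the tool's x, y, z in rad, a list of three; "fingers": the finger opening in cm, from 0 to 8.54. A call has 1 to 5 rows; each row is the pose to reach, as a shift and turn from the pose commanded when the call began, along the tool's axes at that moment; what a row does not reach only later rows make up. A row lasts 1/12 s, in which the tool goes at most 41.7 mm and 7.16 degrees, less where a joint would pass 70% of its speed; a pose out of reach is approached as far as the arm can. A call with a gripper value outside its range is refused whole. The fingers move at their own pace and stop on an object; "newtons" is the grip in N (left out, the last holds). Time passes only in rows, so rows that repeat a pose let the fingers close. It gives the time, the measured TCP pose, the force, the opening and the grip force at its end, in the units of the state.
- r.read_state(): the state, without advancing time (a new reading comes with each control period).
- r.snapshot(name): name is "scene" or "top"; returns the picture (480x640x3 uint8, red, green, blue); there is no depth.
- r.get_calibration(name): a dict with "vertical_fov" (degrees; the focal length in pixels is half the picture's height over the tangent of half this angle, whatever the lens; pixels are square), "cx", "cy" (the principal point, pixels), "distortion" ([k1, k2, p1, p2, k3] as OpenCV has them; the pictures are not rectified), "R" (3x3) and "t" (3): a world point X has camera coordinates R X + t. Camera axes: x right, y down, z forward; pixel columns grow to the right and rows downward; lengths in m; the calibration is good to about 2 mm. A picture is of the moment at which its call begins. get_calibration takes no time and is no camera call.
- r.close_job(): hands the job in; it is judged then, once.
Trained networks look in the newest picture that a camera, given by its name, has taken for a name from the list of things; names that differ only in an ending like _2 or _b are one class to them, and where a whole thing is asked for, a point or a joint stands for the part that bears it (a point fixed in the world has none). Each returns a list of dicts, best first, with "conf" (0 to 1); they miss things now and then, are a little off and sometimes report something else, mostly with a low value. They report only what shows in the picture. A call takes as long as a camera call. They do not tell look-alikes from the thing itself.
- r.masks_of(camera, target): "pixels" (480x640 bool, what is visible of it) and "extent" ([left, top, width, height] in pixels, round what is visible of it).
The state is a dict: "time_s": time; "joints": joint angles; "qd": joint speeds; "tau": joint torques, N m; "ee_pos": TCP position; "eef_rot": TCP orientation; "contact_force": force on the tool from outside, world axes, zero at the start; "torque": the same for the moment, N m; "grip_width": opening from 0.0 (shut) to 1.0 (fully open); "gripper_force": force on a finger pad.
Only numpy, scipy, OpenCV 4.12 (cv2) and the standard library are available. Lean on these libraries where they do the work, as an engineer would, in place of code of your own. Each camera call takes 0.05 s, during which the arm holds its last target. There are 200 camera calls.

### The job

Put the empty flower baskets away as one nested set: the pink basket fully home in the green one, pressed down past its white spring clips until it sits flat on the floor, and the violet basket, which has fallen on its side, standing upright inside the pink one, flat on its floor. Leave the jar, the spool and the phone stand where they are.

Things in the scene. Friction and masses are not known exactly. Their poses are not given: they have to be found in the camera images.
- large: Green rectangular woven basket with a pale rim, upright and clamped to the table. Outside 158 (its x) by 128 (its y) by 50 high, walls 8 thick, inside 142 by 112, floor 6 thick. Origin at the centre of its underside; z up.
- clips_mid (a point): Point midway between the green basket's two white sprung clips (36 wide, inside its short ends), 25 above its underside. Here each clip stands 62 from this point; above it they slope outwards up to 46 above the underside. The pink basket stops on the slopes about 30 above the floor; pressing with about 8 to 20 N slides it down between them to the floor, where they hold it.
- medium_center (a point): Centre (half-way up) of the pink rectangular woven basket with a pale rim, which starts upright and loose. Outside 134 (its x) by 104 (its y) by 64 high, walls 8 thick, inside 118 by 88, floor 6 thick, about 0.25 kg. z up through its open mouth. When home in the green basket this point is 38 above the green basket's origin.
- small_center (a point): Centre of the violet rectangular woven basket, loose, lying on a long side. Outside 110 (its x), 80 (its y), 85 high (its z), walls 8, floor 6 thick, about 0.16 kg. z points out of its mouth: level at the start, roughly towards the robot, the point 40 above the table. Pushing its upper rim up and over towards its floor tips it upright. Home, the point is 16.5 above the pink basket's centre.
- jar: Amber jar with a yellow cap, 64 across, 95 high, loose; origin at the centre of its underside. Leave alone.
- spool: Red ribbon spool, 64 across, 50 high, standing, loose; origin at the centre of its underside. Leave alone.
- phone_stand: Black desk phone stand, round foot 90 across, 143 high, loose; origin at the centre of its underside. Leave alone.
Mind the look-alikes: they are no part of the job. Leave any black or blue look-alike of the large alone.

How it is judged:
By the outcome, as a careful person would: the job done as asked, in the order asked, and still so for the second after the job is handed in, with the robot touching nothing.
It also fails if it takes over 72 s, if anything falls off the work surface, if the arm or the gripper's body presses on something with over 40 N, if the wrist force passes 120 N, or if a joint passes its speed limit or range.

## Working session

There is one attempt and no reset: what is moved stays moved. The work goes in short steps, Python scripts to look and compute and a tool call to move; the robot and the scene stay as the last step left them, time stands still between calls to the robot, and variables do not carry over. Pictures are saved under pics/ and viewed, at most 10 in all, crops included, and the job is handed in when it is done.

Besides the shell and the picture viewer there is one more tool, called after ">>>" as name([rows], argument=value, ...), one row to a line, values as JSON. send_rows: Moves the arm, as the interface text tells. Its arguments: {"type":"object","properties":{"steps":{"type":"array"},"newtons":{"type":"number"}},"required":["steps"]}

```bash
mkdir -p pics; cat > h.py <<'E'
from station import r
import numpy as np, cv2
from scipy.spatial.transform import Rotation as Rot
def cal(n):
    c=r.get_calibration(n); f=240/np.tan(np.radians(c["vertical_fov"])/2)
    K=np.array([[f,0,c["cx"]],[0,f,c["cy"]],[0,0,1.]]); return K,np.array(c["distortion"],float),np.array(c["R"]),np.array(c["t"])
def proj(n,X):
    K,d,R,t=cal(n); return cv2.projectPoints(np.atleast_2d(np.array(X,float)),cv2.Rodrigues(R)[0],t,K,d)[0][:,0]
def unproj(n,uv,z):
    K,d,R,t=cal(n); p=cv2.undistortPoints(np.array(uv,float).reshape(-1,1,2),K,d)[:,0]
    D=np.c_[p,np.ones(len(p))]@R; C=-R.T@t; return C+D*((z-C[2])/D[:,2])[:,None]
def snap(n,f):
    im=r.snapshot(n); cv2.imwrite(f"pics/{f}.png",im[:,:,::-1]); return im
E
python3 - <<'E'
from h import *
for n in("scene","top"):
    snap(n,n+"0"); K,d,R,t=cal(n); print(n,"C",-R.T@t,"f",K[0,0],"fwd",R[2])
    for o in("large","medium_center","small_center","jar","spool","phone_stand"):
        for m in r.masks_of(n,o): 
            e=m["extent"]; print(o,round(m["conf"],2),e,unproj(n,[[e[0]+e[2]/2,e[1]+e[3]/2]],0.04)[0].round(3))
s=r.read_state();print(s)
E
```

```text
scene C [0.96383186 0.48944652 0.87284657] f 501.6739361965896 fwd [-0.43344118 -0.39012482 -0.8123616 ]
large 0.89 [330.7, 261.5, 102.9, 101.6] [0.562 0.267 0.04 ]
large 0.85 [252.1, 354.6, 107.6, 115.7] [0.796 0.291 0.04 ]
large 0.82 [438.3, 208.6, 69.2, 82.8] [0.324 0.317 0.04 ]
large 0.74 [423.2, 323.2, 108.1, 114.0] [0.556 0.476 0.04 ]
medium_center 0.81 [170.2, 147.3, 69.2, 64.9] [ 0.567 -0.246  0.04 ]
medium_center 0.6 [328.8, 259.2, 101.5, 102.4] [0.562 0.26  0.04 ]
small_center 0.73 [262.7, 192.2, 65.5, 68.9] [0.525 0.004 0.04 ]
jar 0.79 [220.7, 311.7, 37.6, 53.2] [0.778 0.108 0.04 ]
spool 0.63 [360.6, 196.1, 35.7, 37.6] [0.383 0.114 0.04 ]
top C [0.44557197 0.07110379 1.21062072] f 592.3799504857182 fwd [ 0.08345688  0.02184037 -0.99627203]
large 0.94 [118.7, 208.2, 69.2, 84.1] [0.549 0.465 0.04 ]
large 0.84 [214.0, 201.8, 78.6, 92.9] [0.549 0.258 0.04 ]
large 0.62 [182.4, 323.0, 96.6, 98.3] [0.303 0.307 0.04 ]
large 0.58 [199.7, 83.2, 81.7, 96.7] [0.79  0.284 0.04 ]
medium_center 0.82 [469.6, 191.3, 79.4, 82.2] [ 0.57  -0.256  0.04 ]
medium_center 0.54 [214.1, 205.3, 79.4,
[... 286 characters left out ...]
7, 'joints': array([-1.42560247e+00,  3.13155532e-01,  4.61213795e-02,  1.30361032e+00,
        1.50873857e-06,  1.43120038e+00]), 'qd': array([-1.24848260e-05,  1.52229272e-04, -7.20413192e-05,  5.61632423e-04,
        4.14100261e-04, -1.38834654e-04]), 'tau': array([-1.07669181e-03, -4.80289972e+01,  2.98748660e+01, -2.62203257e-04,
       -1.07046474e-04, -1.84528190e-06]), 'ee_pos': array([ 0.16154983, -0.55188817,  0.23135726]), 'eef_rot': array([9.89878962e-01, 1.41914183e-01, 9.66889157e-07, 7.59269662e-05]), 'contact_force': array([-0.21018837, -0.00631156,  0.06690422]), 'torque': array([-0.02562651,  0.01209877, -0.01138533]), 'gripper_force': 0.0, 'grip_width': 1.0010823792699437}
```

View pics/scene0.png

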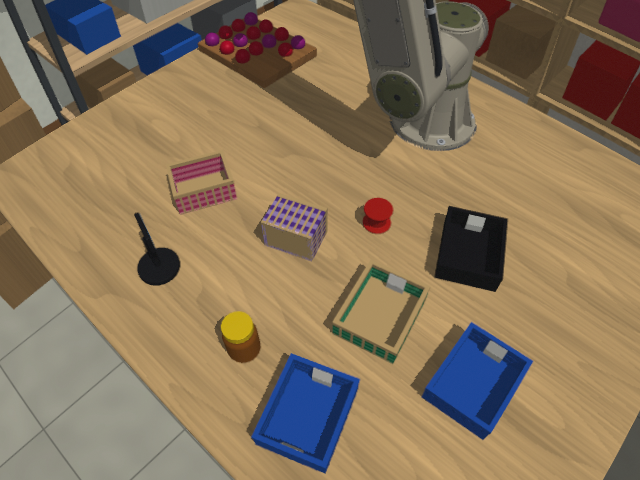

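View pics/top0.png

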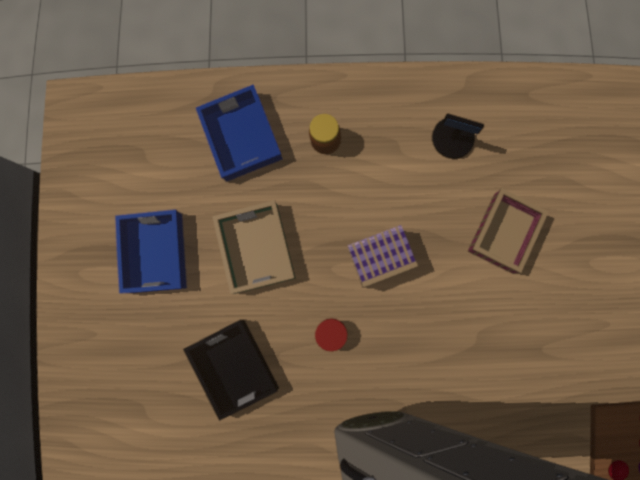

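The scene view shows pink (203,184), violet on its side with its mouth towards the robot (295,225), and green (380,312). Blue and black look-alikes surround the green one. The top view puts green at (254,247), violet at (382,256) and pink at (508,232). Next I fit the poses from silhouettes in both cameras.

```bash
cat >> h.py <<'E'
from scipy.optimize import minimize
def box(L,W,H): return np.array([[sx*L/2,sy*W/2,z] for sx in(-1,1) for sy in(-1,1) for z in(0,H)])
def sil(n,P):
    m=np.zeros((480*4,640*4),np.uint8); h=cv2.convexHull((proj(n,P)*4+1.5).astype(np.float32)).astype(np.int32); cv2.fillConvexPoly(m,h,255)
    return cv2.resize(m,(640,480),interpolation=cv2.INTER_AREA)/255.
def fit(masks,dims,p0,z=0.):
    """masks {cam:bool}; box fit x,y,yaw by silhouette (convex hull of the mask)"""
    M={}
    for n,m in masks.items():
        c=np.vstack([q[:,0] for q in cv2.findContours(m.astype(np.uint8),cv2.RETR_EXTERNAL,cv2.CHAIN_APPROX_NONE)[0] if len(q)>15])
        o=np.zeros((480,640),np.uint8); cv2.fillConvexPoly(o,cv2.convexHull(c),1); M[n]=o
    B=box(*dims)
    def cost(p):
        Q=B@Rot.from_euler('z',p[2]).as_matrix().T+[p[0],p[1],z]
        return sum(np.abs(sil(n,Q)-M[n]).sum()/M[n].sum() for n in M)
    best=None
    for a in np.arange(0,np.pi,np.pi/8):
        s=minimize(cost,[p0[0],p0[1],p0[2]+a],method='Nelder-Mead',options=dict(initial_simplex=np.array([[0,0,0],[.01,0,0],[0,.01,0],[0,0,.15]])+[p0[0],p0[1],p0[2]+a],xatol=1e-4,fatol=1e-4))
        if best is None or s.fun<best.fun: best=s
    return best
def near(n,o,xy,tol=.06):
    for m in r.masks_of(n,o):
        e=m["extent"]
        if np.hypot(*(unproj(n,[[e[0]+e[2]/2,e[1]+e[3]/2]],.04)[0][:2]-xy))<tol: return m["pixels"]
def draw(im,n,Q,c):
    p=proj(n,Q)*1
    for i in range(8):
        for j in range(i):
            if bin(i^j).count('1')==1: cv2.line(im,tuple(int(round(v*8)) for v in p[i]),tuple(int(round(v*8)) for v in p[j]),c,1,cv2.LINE_AA,3)
def goto(pos,R):
    s=r.read_state(); R0=Rot.from_quat(s["eef_rot"]); R=R if isinstance(R,Rot) else R
    print("slide",(R0.inv().apply(np.array(pos)-s["ee_pos"])*100).round(2),"turn",(R0.inv()*R).as_rotvec().round(3))
def down(yaw): # tool x along yaw, pointing down
    return Rot.from_euler('z',yaw)*Rot.from_euler('x',np.pi)
E
python3 - <<'E'
from h import *
T={"large":((.158,.128,.05),(.548,.258)),"medium_center":((.134,.104,.064),(.568,-.25)),"small_center":((.110,.085,.08),(.526,.005))}
ims={n:r.snapshot(n)[:,:,::-1].copy() for n in("scene","top")}
for o,(d,xy) in T.items():
    M={n:near(n,o,xy) for n in ims}; M={k:v for k,v in M.items() if v is not None}
    for sub in (M,{"top":M["top"]},{"scene":M["scene"]}):
        s=fit(sub,d,(*xy,0)); print(o,list(sub),s.x.round(4),np.degrees(s.x[2]).round(1),round(s.fun,3))
        if len(sub)==2: 
            for n in ims: draw(ims[n],n,box(*d)@Rot.from_euler('z',s.x[2]).as_matrix().T+[s.x[0],s.x[1],0],(0,255,255))
a=cv2.resize(ims["scene"][130:390,140:450],None,fx=1.3,fy=1.3,interpolation=cv2.INTER_CUBIC);b=cv2.resize(ims["top"][170:320,190:570],None,fx=1.9,fy=1.9)
W=max(a.shape[1],b.shape[1]); c=np.vstack([cv2.copyMakeBorder(k,0,0,0,W-k.shape[1],0) for k in(a,b)]); k=min(1,600/c.shape[0],800/c.shape[1]); print(c.shape,k)
cv2.imwrite("pics/fit1.png",cv2.resize(c,None,fx=k,fy=k))
E
```

```text
large ['scene', 'top'] [0.5515 0.2583 3.3716] 193.2 0.064
large ['top'] [0.5521 0.2588 0.2289] 13.1 0.043
large ['scene'] [0.5513 0.2581 3.3713] 193.2 0.02
medium_center ['scene', 'top'] [ 0.5726 -0.2541  2.6665] 152.8 0.1
medium_center ['top'] [ 0.5724 -0.2538  2.644 ] 151.5 0.053
medium_center ['scene'] [ 0.5722 -0.2542  2.6732] 153.2 0.047
small_center ['scene', 'top'] [0.526  0.0038 1.918 ] 109.9 0.08
small_center ['top'] [0.5259 0.0038 1.9206] 110.0 0.025
small_center ['scene'] [0.5264 0.0037 1.8922] 108.4 0.051
(623, 722, 3) 0.9630818619582665
```

View pics/fit1.png

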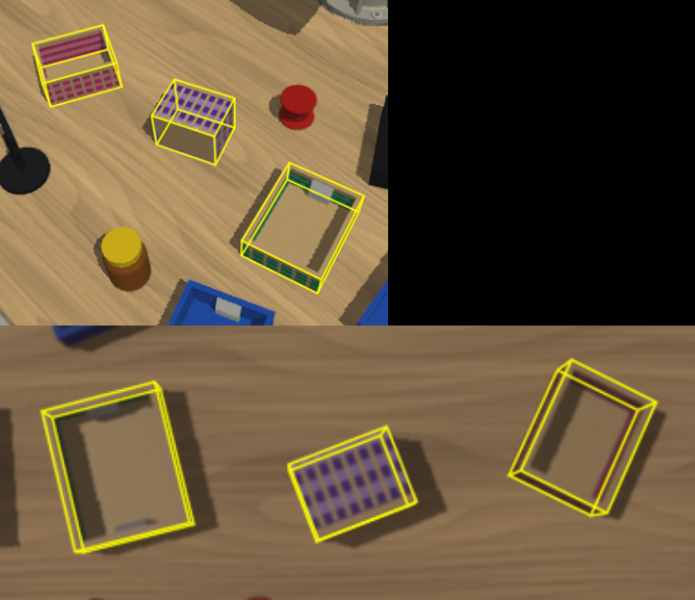

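The overlays fit within about 1–2 mm: green (0.5515, 0.258, yaw 13.2°), pink (0.572, −0.254, −27.5°), violet (0.526, 0.004, mouth pointing to 200°). I go above the pink basket's long wall on the −y side.

>>> send_rows([
  {"slide": [14.8,-4.5,2.5],"turn": [0,0,0],"fingers": 5},
  {"slide": [14.8,-4.5,2.5],"turn": [0,0,0],"fingers": 5},
  {"slide": [14.8,-4.5,2.5],"turn": [0,0,0],"fingers": 5},
  {"slide": [14.8,-4.5,2.5],"turn": [0,0,0],"fingers": 5},
])

```text
time_s: 1.43
ee_pos: [0.2926, -0.4653, 0.2059]
eef_rot: [0.99, 0.142, 0.0, -0.0]
contact_force: [-0.3, 0.3, 0.7]
grip_width: 0.589
gripper_force: 0.0
```

>>> send_rows([
  {"slide": [14.8,-4.5,2.5],"turn": [0,0,0],"fingers": 5},
  {"slide": [14.8,-4.5,2.5],"turn": [0,0,0],"fingers": 5},
  {"slide": [14.8,-4.5,2.5],"turn": [0,0,0],"fingers": 5},
  {"slide": [14.8,-4.5,2.5],"turn": [0,0,0],"fingers": 5},
])

```text
time_s: 1.77
ee_pos: [0.4224, -0.3802, 0.1809]
eef_rot: [0.99, 0.143, 0.0, -0.0]
contact_force: [0.3, 0.2, 0.6]
grip_width: 0.583
gripper_force: 0.0
```

>>> send_rows([
  {"slide": [14.8,-4.5,2.5],"turn": [0,0,-0.5],"fingers": 5},
  {"slide": [14.8,-4.5,2.5],"turn": [0,0,-0.5],"fingers": 5},
  {"slide": [14.8,-4.5,2.5],"turn": [0,0,-0.5],"fingers": 5},
  {"slide": [14.8,-4.5,2.5],"turn": [0,0,-0.5],"fingers": 5},
])

```text
time_s: 2.1
ee_pos: [0.552, -0.2954, 0.1557]
eef_rot: [0.923, 0.386, 0.0, -0.0]
contact_force: [0.9, -0.6, 0.4]
grip_width: 0.585
gripper_force: 0.0
```

>>> send_rows([
  {"slide": [0,0,0],"turn": [0,0,-0.62],"fingers": 5},
  {"slide": [0,0,0],"turn": [0,0,-0.62],"fingers": 5},
  {"slide": [0,0,0],"turn": [0,0,-0.62],"fingers": 5},
  {"slide": [0,0,0],"turn": [0,0,-0.62],"fingers": 5},
  {"slide": [0,0,0],"turn": [0,0,-0.62],"fingers": 5},
])

```text
time_s: 2.52
ee_pos: [0.5499, -0.2973, 0.1561]
eef_rot: [0.761, 0.649, -0.0, -0.0]
contact_force: [0.2, -0.3, -0.3]
grip_width: 0.587
gripper_force: 0.0
```

>>> send_rows([
  {"slide": [0,0,0],"turn": [0,0,-0.62],"fingers": 5},
  {"slide": [0,0,0],"turn": [0,0,-0.62],"fingers": 5},
  {"slide": [0,0,0],"turn": [0,0,-0.62],"fingers": 5},
  {"slide": [0,0,0],"turn": [0,0,-0.62],"fingers": 5},
  {"slide": [0,0,0],"turn": [0,0,-0.62],"fingers": 5},
])

```text
time_s: 2.93
ee_pos: [0.5498, -0.2976, 0.1562]
eef_rot: [0.527, 0.85, -0.0, 0.0]
contact_force: [0.3, 0.9, -1.0]
grip_width: 0.587
gripper_force: 0.0
```

>>> send_rows([
  {"slide": [0,0,0],"turn": [0,0,-0.62],"fingers": 5},
  {"slide": [0,0,0],"turn": [0,0,-0.62],"fingers": 5},
  {"slide": [0,0,0],"turn": [0,0,-0.62],"fingers": 5},
  {"slide": [0,0,0],"turn": [0,0,-0.62],"fingers": 5},
  {"slide": [0,0,0],"turn": [0,0,-0.62],"fingers": 5},
])

```text
time_s: 3.35
ee_pos: [0.5497, -0.2976, 0.1563]
eef_rot: [0.243, 0.97, -0.0, -0.0]
contact_force: [-0.2, 0.2, 0.1]
grip_width: 0.584
gripper_force: 0.0
```

```bash
python3 - <<'E'
from h import *
s=r.read_state(); print(s["joints"].round(3))
goto([.5502,-.2967,.10],down(np.radians(152.5))); goto([.5502,-.2967,.030],down(np.radians(152.5)))
E
```

```text
[-0.624  0.439  0.046  1.178 -0.    -0.134]
slide [0.   0.1  5.63] turn [-0.    -0.    -0.011]
slide [-0.    0.1  12.63] turn [-0.    -0.    -0.011]
```

>>> send_rows([
  {"slide": [0,0.1,4],"turn": [0,0,-0.01],"fingers": 5},
  {"slide": [0,0.1,8],"turn": [0,0,-0.01],"fingers": 5},
  {"slide": [0,0.1,11],"turn": [0,0,-0.01],"fingers": 5},
  {"slide": [0,0.1,12.6],"turn": [0,0,-0.01],"fingers": 5},
  {"slide": [0,0.1,12.6],"turn": [0,0,-0.01],"fingers": 5},
])

```text
time_s: 3.77
ee_pos: [0.5471, -0.2946, 0.0255]
eef_rot: [0.241, 0.971, 0.002, -0.004]
contact_force: [-0.7, 1.0, -0.8]
grip_width: 0.587
gripper_force: 0.0
```

>>> send_rows([
  {"slide": [0,0,0],"turn": [0,0,0],"fingers": 0},
  {"slide": [0,0,0],"turn": [0,0,0],"fingers": 0},
  {"slide": [0,0,0],"turn": [0,0,0],"fingers": 0},
  {"slide": [0,0,0],"turn": [0,0,0],"fingers": 0},
  {"slide": [0,0,0],"turn": [0,0,0],"fingers": 0},
], newtons=60)

```text
time_s: 4.18
ee_pos: [0.5517, -0.2977, 0.0326]
eef_rot: [0.241, 0.971, -0.001, 0.002]
contact_force: [-0.6, -0.3, 5.1]
grip_width: 0.087
gripper_force: 59.6
```

>>> send_rows([
  {"slide": [0,0,-1],"turn": [0,0,0],"fingers": 0},
  {"slide": [0,0,-3],"turn": [0,0,0],"fingers": 0},
  {"slide": [0,0,-6],"turn": [0,0,0],"fingers": 0},
  {"slide": [0,0,-9],"turn": [0,0,0],"fingers": 0},
  {"slide": [0,0,-12],"turn": [0,0,0],"fingers": 0},
])

```text
time_s: 4.6
ee_pos: [0.5494, -0.2963, 0.1516]
eef_rot: [0.241, 0.971, 0.0, -0.001]
contact_force: [0.5, -1.3, -2.4]
grip_width: 0.08
gripper_force: 58.6
```

```bash
python3 - <<'E'
from h import *
s=r.read_state(); print(s["joints"].round(3),s["torque"].round(3))
a=snap("scene","g1")[100:300,100:400]; b=snap("top","g1t")[130:330,400:640]
for n in("scene","top"):
    for m in r.masks_of(n,"medium_center"): print(n,round(m["conf"],2),m["extent"])
cv2.imwrite("pics/g1c.png",cv2.resize(np.hstack([a,b]),None,fx=1.4,fy=1.4)[:,:,::-1])
# wall grasp offset: 48mm along pink +y (tool y)
for p in ([.5515,.2583],):
    y=np.radians(193.15); yd=np.array([-np.sin(y),np.cos(y)]); g=np.array(p)+.048*yd; print(g)
    goto([*g,.16],down(y))
E
```

```text
[-0.623  0.441  0.037  1.168 -0.    -0.136] [-0.161 -0.008  0.003]
scene 0.82 [156.8, 107.7, 72.9, 69.6]
scene 0.18 [362.6, 197.8, 34.3, 34.5]
top 0.86 [484.4, 179.5, 89.1, 91.3]
[0.56242006 0.21155867]
slide [22.74 45.51 -0.92] turn [-0.001  0.002 -0.716]
```

View pics/g1c.png

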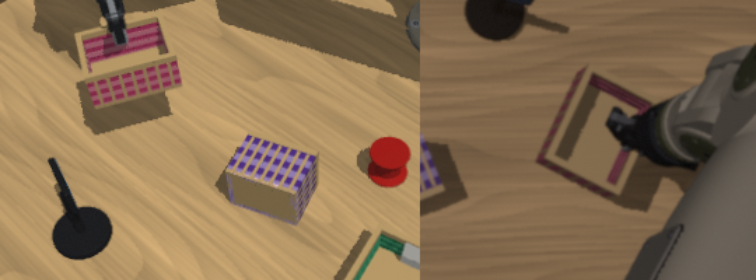

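Pink is held level by its long wall; it hangs over the table at about (130,65) in the crop. I carry it over the violet one to above the green basket.

>>> send_rows([
  {"slide": [1.5,3,-0.2],"turn": [0,0,0],"fingers": 0},
  {"slide": [3,6,-0.4],"turn": [0,0,0],"fingers": 0},
  {"slide": [4.6,9.2,-0.6],"turn": [0,0,0],"fingers": 0},
  {"slide": [6.2,12.4,-0.8],"turn": [0,0,0],"fingers": 0},
  {"slide": [7.7,15.4,-0.9],"turn": [0,0,0],"fingers": 0},
])

```text
time_s: 5.22
ee_pos: [0.5523, -0.1224, 0.1573]
eef_rot: [0.241, 0.97, 0.0, -0.002]
contact_force: [-0.1, -0.2, -3.6]
grip_width: 0.089
gripper_force: 59.1
```

>>> send_rows([
  {"slide": [1.5,3,0],"turn": [0,0,0],"fingers": 0},
  {"slide": [3,6,0],"turn": [0,0,0],"fingers": 0},
  {"slide": [4.6,9.2,0],"turn": [0,0,0],"fingers": 0},
  {"slide": [6.2,12.4,0],"turn": [0,0,0],"fingers": 0},
  {"slide": [7.7,15.4,0],"turn": [0,0,0],"fingers": 0},
])

```text
time_s: 5.63
ee_pos: [0.5561, 0.0495, 0.1572]
eef_rot: [0.241, 0.971, -0.0, -0.002]
contact_force: [0.6, -0.4, -1.7]
grip_width: 0.08
gripper_force: 59.1
```

>>> send_rows([
  {"slide": [1.5,3,0],"turn": [0,0,-0.07],"fingers": 0},
  {"slide": [3,6,0],"turn": [0,0,-0.14],"fingers": 0},
  {"slide": [4.5,9,0],"turn": [0,0,-0.21],"fingers": 0},
  {"slide": [6,12,0],"turn": [0,0,-0.28],"fingers": 0},
  {"slide": [7.3,14.7,0],"turn": [0,0,-0.36],"fingers": 0},
])

```text
time_s: 6.05
ee_pos: [0.5604, 0.2133, 0.157]
eef_rot: [0.061, 0.998, -0.001, -0.002]
contact_force: [0.6, 0.4, -1.7]
grip_width: 0.083
gripper_force: 59.2
```

>>> send_rows([
  {"slide": [0,0,0.6],"turn": [0,0,-0.08],"fingers": 0},
  {"slide": [0,0,1.2],"turn": [0,0,-0.18],"fingers": 0},
  {"slide": [0,0,1.8],"turn": [0,0,-0.28],"fingers": 0},
  {"slide": [0,0,2],"turn": [0,0,-0.356],"fingers": 0},
  {"slide": [0,0,2],"turn": [0,0,-0.356],"fingers": 0},
])

```text
time_s: 6.47
ee_pos: [0.5601, 0.2113, 0.1361]
eef_rot: [-0.115, 0.993, -0.0, -0.003]
contact_force: [-0.2, -1.0, -2.5]
grip_width: 0.085
gripper_force: 59.3
```

```bash
python3 - <<'E'
from h import *
s=r.read_state(); print(s["ee_pos"].round(4),s["joints"].round(3),s["torque"].round(3))
y=np.radians(193.15); goto([.5624,.2116,.14],down(y))
z0=s["ee_pos"][2]-.0315
M={}
ims={}
for n in("scene","top"):
    ims[n]=snap(n,"c1"+n)[:,:,::-1].copy()
    m=near(n,"medium_center",(.57,.26),.12); 
    if m is not None: M[n]=m
for sub in [{k:M[k]} for k in M]+[M]:
  for z in (z0-.006,z0,z0+.006):
    q=fit(sub,(.134,.104,.064),(.5515,.258,0),z); print(list(sub),round(z,4),q.x.round(4),np.degrees(q.x[2]).round(1),round(q.fun,3))
for n in ims: draw(ims[n],n,box(.134,.104,.064)@Rot.from_euler('z',y).as_matrix().T+[.5515,.2583,z0],(0,255,255))
cv2.imwrite("pics/c1c.png",cv2.resize(np.hstack([ims["scene"][160:400,270:500],ims["top"][130:370,150:350]]),None,fx=1.8,fy=1.8))
E
```

```text
[0.5601 0.2113 0.1361] [ 0.227  0.406 -0.056  1.115 -0.    -0.005] [-0.137 -0.046 -0.008]
slide [-0.23 -0.02 -0.39] turn [-0.    -0.006  0.002]
['scene'] 0.0986 [0.545  0.2548 0.23  ] 13.2 0.079
['scene'] 0.1046 [0.5475 0.2563 0.232 ] 13.3 0.08
['scene'] 0.1106 [0.5508 0.2581 0.2364] 13.5 0.086
['scene'] 0.0986 [0.545  0.2548 0.23  ] 13.2 0.079Traceback (most recent call last):
  File "<stdin>", line 13, in <module>
  File "h.py", line 31, in fit
    s=minimize(cost,[p0[0],p0[1],p0[2]+a],method='Nelder-Mead',options=dict(initial_simplex=np.array([[0,0,0],[.01,0,0],[0,.01,0],[0,0,.15]])+[p0[0],p0[1],p0[2]+a],xatol=1e-4,fatol=1e-4))
    res = _minimize_neldermead(fun, x0, args, callback, bounds=bounds,
                               **options)
    fxcc = func(xcc)
    fx = function(np.copy(x), *(wrapper_args + args))
  File "h.py", line 28, in cost
    return sum(np.abs(sil(n,Q)-M[n]).sum()/M[n].sum() for n in M)
  File "h.py", line 28, in <genexpr>
    return sum(np.abs(sil(n,Q)-M[n]).sum()/M[n].sum() for n in M)
                      ~~~^^^^^
  File "h.py", line 17, in sil
    m=np.zeros((480*4,640*4),np.uint8); h=cv2.convexHull((proj(n,P)*4+1.5).astype(np.float32)).astype(np.int32); cv2.fillConvexPoly(m,h,255)
                                                          ~~~~^^^^^
  File "h.py", line 8, in proj
    K,d,R,t=cal(n); return cv2.projectPoints(np.atleast_2d(np.array(X,float)),cv2.Rodrigues(R)[0],t,K,d)[0][:,0]
            ~~~^^^
  File "h.py", line 5, in cal
    c=r.get_calibration(n); f=240/np.tan(np.radians(c["vertical_fov"])/2)
ValueError: time passes only in moves, steps and waits
```

>>> send_rows([
  {"slide": [-0.25,0,1],"turn": [0,0,0],"fingers": 0},
  {"slide": [-0.25,0,2.5],"turn": [0,0,0],"fingers": 0},
  {"slide": [-0.25,0,3.8],"turn": [0,0,0],"fingers": 0},
  {"slide": [-0.25,0,4.4],"turn": [0,0,0],"fingers": 0},
  {"slide": [-0.25,0,4.4],"turn": [0,0,0],"fingers": 0},
])

```text
time_s: 7.08
ee_pos: [0.5635, 0.2118, 0.0931]
eef_rot: [-0.114, 0.993, -0.0, -0.002]
contact_force: [0.3, -0.7, -3.5]
grip_width: 0.086
gripper_force: 59.3
```

```bash
sed -i 's/^def cal(n):/import functools\n@functools.cache\ndef cal(n):/' h.py; python3 - <<'E'
from h import *
s=r.read_state(); print(s["ee_pos"].round(4),s["torque"].round(3))
y=np.radians(193.15); goto([.5624,.2116,.0715],down(y))
z0=s["ee_pos"][2]-.0315
ims={}
for n in("scene","top"):
    ims[n]=snap(n,"c2"+n)[:,:,::-1].copy()
    m=near(n,"medium_center",(.57,.26),.12)
    if m is not None: q=fit({n:m},(.134,.104,.064),(.5515,.258,0),z0); print(n,round(z0,4),q.x.round(4),np.degrees(q.x[2]).round(1),round(q.fun,3))
for n in ims: draw(ims[n],n,box(.134,.104,.064)@Rot.from_euler('z',y).as_matrix().T+[.5515,.2583,z0],(0,255,255))
cv2.imwrite("pics/c2c.png",cv2.resize(np.hstack([ims["scene"][200:400,300:480],ims["top"][170:370,170:350]]),None,fx=2.2,fy=2.2))
E
```

```text
[0.5635 0.2118 0.0931] [-0.074 -0.049  0.016]
slide [0.11 0.01 2.16] turn [-0.    -0.004 -0.001]
top 0.0616 [0.4937 0.1402 3.4226] 196.1 95.147
```

View pics/c2c.png

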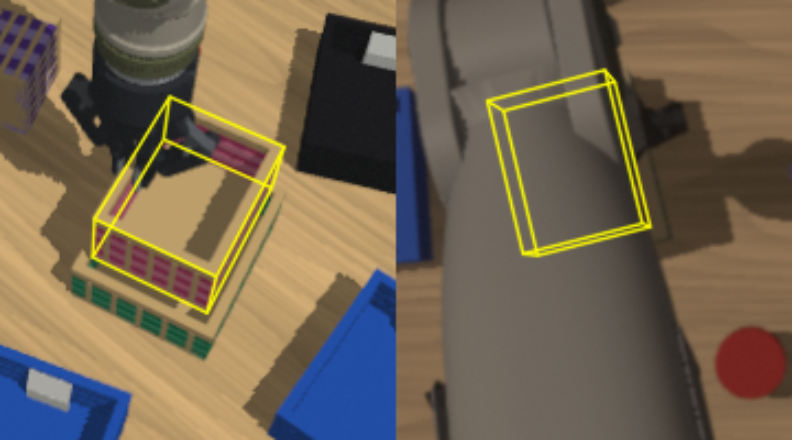

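Pink hangs just above the green basket, roughly on the predicted outline, with its front rim a few pixels low. I zoom in to check.

```bash
python3 - <<'E'
from h import *
im=cv2.imread("pics/c2scene.png"); y=np.radians(193.15); z0=.0616
a=cv2.resize(im[235:370,325:440],None,fx=4.4,fy=4.4,interpolation=cv2.INTER_CUBIC)
Q=box(.134,.104,.064)@Rot.from_euler('z',y).as_matrix().T+[.5515,.2583,z0]
for (u,v) in proj("scene",Q): cv2.drawMarker(a,(int((u-325+.5)*4.4),int((v-235+.5)*4.4)),(0,255,255),cv2.MARKER_CROSS,16,1)
G=box(.158,.128,.05)@Rot.from_euler('z',y).as_matrix().T+[.5515,.2583,0]
for (u,v) in proj("scene",G): cv2.drawMarker(a,(int((u-325+.5)*4.4),int((v-235+.5)*4.4)),(255,255,0),cv2.MARKER_CROSS,16,1)
cv2.imwrite("pics/c2z.png",a)
E
```

```text
(no output)
```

View pics/c2z.png

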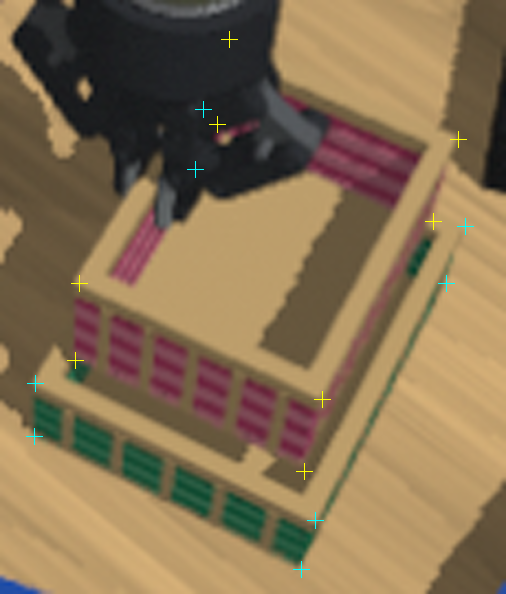

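Corners match within 1–2 px, so it is centred. I lower it onto the clip slopes.

>>> send_rows([
  {"slide": [0.1,0,0.5],"turn": [0,0,0],"fingers": 0},
  {"slide": [0.1,0,1],"turn": [0,0,0],"fingers": 0},
  {"slide": [0.1,0,1.5],"turn": [0,0,0],"fingers": 0},
  {"slide": [0.1,0,2],"turn": [0,0,0],"fingers": 0},
  {"slide": [0.1,0,2.2],"turn": [0,0,0],"fingers": 0},
])

```text
time_s: 7.7
ee_pos: [0.5644, 0.2121, 0.0727]
eef_rot: [-0.114, 0.993, 0.0, 0.0]
contact_force: [2.6, -1.2, -1.0]
grip_width: 0.08
gripper_force: 59.6
```

>>> send_rows([
  {"slide": [0,0,0.1],"turn": [0,0,0],"fingers": 0},
  {"slide": [0,0,0.2],"turn": [0,0,0],"fingers": 0},
  {"slide": [0,0,0.2],"turn": [0,0,0],"fingers": 0},
])

```text
time_s: 7.95
ee_pos: [0.5647, 0.2121, 0.0716]
eef_rot: [-0.114, 0.993, 0.0, 0.001]
contact_force: [2.4, 1.1, -1.6]
grip_width: 0.084
gripper_force: 59.5
```

>>> send_rows([
  {"slide": [0.1,0,0.2],"turn": [0,0,0],"fingers": 0},
  {"slide": [0.1,0,0.4],"turn": [0,0,0],"fingers": 0},
  {"slide": [0.1,0,0.4],"turn": [0,0,0],"fingers": 0},
])

```text
time_s: 8.2
ee_pos: [0.5647, 0.2122, 0.0692]
eef_rot: [-0.114, 0.993, 0.0, 0.002]
contact_force: [1.8, 0.5, 6.6]
grip_width: 0.082
gripper_force: 60.7
```

>>> send_rows([
  {"slide": [0,0,0],"turn": [0,0,0],"fingers": 2.5},
  {"slide": [0,0,0],"turn": [0,0,0],"fingers": 4},
  {"slide": [0,0,0],"turn": [0,0,0],"fingers": 4},
  {"slide": [0,0,-1],"turn": [0,0,0],"fingers": 4},
  {"slide": [0,0,-4],"turn": [0,0,0],"fingers": 4},
])

```text
time_s: 8.62
ee_pos: [0.559, 0.2108, 0.1032]
eef_rot: [-0.114, 0.993, -0.001, -0.005]
contact_force: [-0.0, -0.8, -0.5]
grip_width: 0.466
gripper_force: 0.0
```

>>> send_rows([
  {"slide": [0,0,-4],"turn": [0,0,0],"fingers": 4},
  {"slide": [0,-2,-4],"turn": [0,0,0],"fingers": 0},
  {"slide": [0,-4.8,-4],"turn": [0,0,0],"fingers": 0},
  {"slide": [0,-4.8,-4],"turn": [0,0,0],"fingers": 0},
])

```text
time_s: 8.95
ee_pos: [0.5751, 0.1619, 0.1488]
eef_rot: [-0.113, 0.994, -0.001, 0.001]
contact_force: [0.4, -0.5, -0.1]
grip_width: 0.052
gripper_force: 0.0
```

```bash
python3 - <<'E'
from h import *
im=snap("scene","d1"); y=np.radians(193.15)
m=near("scene","medium_center",(.57,.26),.12)
for z in(.028,.036,.044):
    q=fit({"scene":m},(.134,.104,.064),(.5515,.258,0),z); print(z,q.x.round(4),np.degrees(q.x[2]).round(1),round(q.fun,3))
a=cv2.resize(im[215:375,310:450],None,fx=3.7,fy=3.7,interpolation=cv2.INTER_CUBIC)[:,:,::-1].copy()
for (u,v) in proj("scene",box(.134,.104,.064)@Rot.from_euler('z',y).as_matrix().T+[.5515,.2583,.036]): cv2.drawMarker(a,(int((u-310+.5)*3.7),int((v-215+.5)*3.7)),(0,255,255),cv2.MARKER_CROSS,16,1)
cv2.imwrite("pics/d1z.png",a)
goto([.5515,.2583,.06],down(y))
E
```

```text
0.028 [0.5459 0.2533 0.2085] 11.9 0.031
0.036 [0.5498 0.2556 3.3552] 192.2 0.024
0.044 [0.5542 0.2582 0.2219] 12.7 0.024
slide [0.04 9.66 8.77] turn [ 0.    -0.    -0.002]
```

View pics/d1z.png

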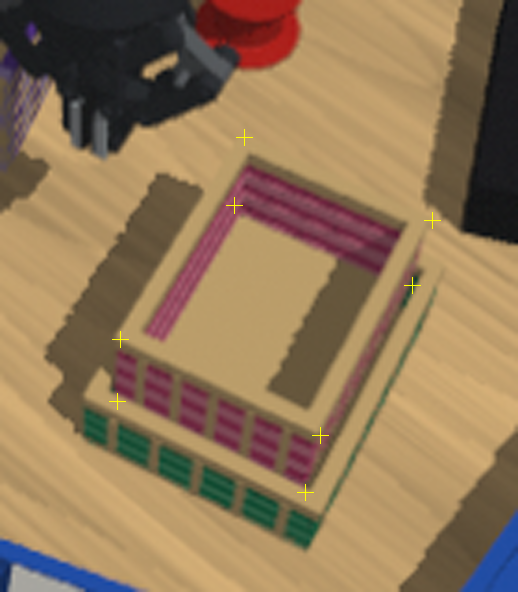

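Pink rests on the clips with the robot-side end a few mm lower (back corner at (248,155) against the predicted (244,137)). I press its floor with shut fingers, slightly towards the higher far end.

>>> send_rows([
  {"slide": [-0.4,4,0],"turn": [0,0,0],"fingers": 0},
  {"slide": [-0.8,8,0],"turn": [0,0,0],"fingers": 0},
  {"slide": [-0.9,9.7,3],"turn": [0,0,0],"fingers": 0},
  {"slide": [-0.9,9.7,6],"turn": [0,0,0],"fingers": 0},
  {"slide": [-0.9,9.7,8.5],"turn": [0,0,0],"fingers": 0},
])

```text
time_s: 9.47
ee_pos: [0.559, 0.2639, 0.0607]
eef_rot: [-0.116, 0.993, 0.0, -0.001]
contact_force: [-0.3, -0.6, 0.1]
grip_width: -0.002
gripper_force: 0.0
```

>>> send_rows([
  {"slide": [0,0,0.6],"turn": [0,0,0],"fingers": 0},
  {"slide": [0,0,1.2],"turn": [0,0,0],"fingers": 0},
  {"slide": [0,0,1.8],"turn": [0,0,0],"fingers": 0},
  {"slide": [0,0,2.1],"turn": [0,0,0],"fingers": 0},
  {"slide": [0,0,2.1],"turn": [0,0,0],"fingers": 0},
])

```text
time_s: 9.88
ee_pos: [0.5617, 0.2618, 0.0427]
eef_rot: [-0.114, 0.993, 0.0, 0.001]
contact_force: [0.1, -0.3, -0.7]
grip_width: 0.003
gripper_force: 0.0
```

>>> send_rows([
  {"slide": [0,0.2,0.3],"turn": [0,0,0],"fingers": 0},
  {"slide": [0,0.2,0.6],"turn": [0,0,0],"fingers": 0},
  {"slide": [0,0.2,0.9],"turn": [0,0,0],"fingers": 0},
  {"slide": [0,0.2,1.2],"turn": [0,0,0],"fingers": 0},
])

```text
time_s: 10.22
ee_pos: [0.5634, 0.2641, 0.034]
eef_rot: [-0.114, 0.993, 0.001, 0.004]
contact_force: [-3.5, -1.5, 19.3]
grip_width: 0.003
gripper_force: 9.5
```

>>> send_rows([
  {"slide": [0,0,0.3],"turn": [0,0,0],"fingers": 0},
  {"slide": [0,0,0.6],"turn": [0,0,0],"fingers": 0},
  {"slide": [0,0,0.6],"turn": [0,0,0],"fingers": 0},
])

```text
time_s: 10.47
ee_pos: [0.5632, 0.2642, 0.0267]
eef_rot: [-0.114, 0.993, 0.001, 0.004]
contact_force: [0.4, 0.0, 10.1]
grip_width: 0.007
gripper_force: 4.9
```

>>> send_rows([
  {"slide": [0,0,0.4],"turn": [0,0,0],"fingers": 0},
  {"slide": [0,0,0.8],"turn": [0,0,0],"fingers": 0},
  {"slide": [0,0,1.1],"turn": [0,0,0],"fingers": 0},
  {"slide": [0,0,1.1],"turn": [0,0,0],"fingers": 0},
])

```text
time_s: 10.8
ee_pos: [0.5622, 0.2639, 0.0139]
eef_rot: [-0.114, 0.993, 0.0, 0.002]
contact_force: [1.7, 1.0, 3.9]
grip_width: 0.004
gripper_force: 2.2
```

>>> send_rows([
  {"slide": [0,0,0.3],"turn": [0,0,0],"fingers": 0},
  {"slide": [0,0,0.6],"turn": [0,0,0],"fingers": 0},
  {"slide": [0,0,0.6],"turn": [0,0,0],"fingers": 0},
])

```text
time_s: 11.05
ee_pos: [0.5624, 0.264, 0.0119]
eef_rot: [-0.114, 0.993, 0.0, 0.003]
contact_force: [-7.4, -4.3, 32.8]
grip_width: -0.002
gripper_force: 16.1
```

>>> send_rows([
  {"slide": [0,0,-2],"turn": [0,0,0],"fingers": 0},
  {"slide": [2.4,-0.4,-2],"turn": [0,0,0],"fingers": 0},
  {"slide": [3,-0.4,0],"turn": [0,0,0],"fingers": 0},
  {"slide": [3,-0.4,0.2],"turn": [0,0,0],"fingers": 0},
  {"slide": [3,-0.4,0.4],"turn": [0,0,0],"fingers": 0},
])

```text
time_s: 11.47
ee_pos: [0.5338, 0.2532, 0.0117]
eef_rot: [-0.114, 0.993, 0.0, 0.004]
contact_force: [-22.6, -8.7, 78.9]
grip_width: 0.005
gripper_force: 39.7
```

Both ends of pink's floor read 12 mm, so it is home and flat. I lift off and look at the violet one again.

>>> send_rows([
  {"slide": [0,0,-1.5],"turn": [0,0,0],"fingers": 0},
  {"slide": [0,0,-5],"turn": [0,0,0],"fingers": 0},
  {"slide": [0,0,-9],"turn": [0,0,0],"fingers": 0},
  {"slide": [0,0,-13],"turn": [0,0,0],"fingers": 0},
  {"slide": [0,0,-15],"turn": [0,0,0],"fingers": 0},
])

```text
time_s: 11.88
ee_pos: [0.5332, 0.2531, 0.1573]
eef_rot: [-0.114, 0.993, 0.0, 0.003]
contact_force: [0.2, -0.4, -0.5]
grip_width: 0.004
gripper_force: 0.0
```

```bash
python3 - <<'E'
from h import *
print(r.read_state()["joints"].round(3))
for n in("scene","top"):
    snap(n,"e1"+n)
    m=near(n,"small_center",(.526,.004),.12)
    if m is not None: q=fit({n:m},(.110,.085,.08),(.526,.004,0)); print(n,q.x.round(4),np.degrees(q.x[2]).round(1),round(q.fun,3))
m=near("scene","medium_center",(.55,.26),.12)
if m is not None: q=fit({"scene":m},(.134,.104,.064),(.5515,.258,0),.006); print(q.x.round(4),np.degrees(q.x[2]).round(1),round(q.fun,3))
# tilted tool: heading = floor direction 19.5deg, pitch 45 below horizontal; tip 25 mm inside mouth, TCP z .045
h=np.radians(19.5); f=np.array([np.cos(h),np.sin(h),0])
for pit in(35,45,55):
    p=np.radians(pit); zt=f*np.cos(p)-np.array([0,0,np.sin(p)])
    y=np.array([-np.sin(h),np.cos(h),0]) 
    for sg in(1,-1):
        yt=sg*y; xt=np.cross(yt,zt); R=Rot.from_matrix(np.c_[xt,yt,zt])
        tgt=np.array([.526,.004,0])+f*(-.0425-.10)+[0,0,.22]
        print(pit,sg); goto(tgt,R)
E
```

```text
[ 0.307  0.368 -0.058  1.139 -0.     0.078]
scene [0.5265 0.0042 1.9189] 109.9 0.03
top [0.5259 0.0038 1.92  ] 110.0 0.034
[0.5391 0.2542 0.2315] 13.3 0.121
35 1
slide [ 20.3  -25.66  -6.84] turn [-0.054 -0.961 -0.103]
35 -1
slide [ 20.3  -25.66  -6.84] turn [-1.407  0.078  2.697]
45 1
slide [ 20.3  -25.66  -6.84] turn [-0.044 -0.787 -0.105]
45 -1
slide [ 20.3  -25.66  -6.84] turn [-1.166  0.065  2.806]
55 1
slide [ 20.3  -25.66  -6.84] turn [-0.034 -0.612 -0.108]
55 -1
slide [ 20.3  -25.66  -6.84] turn [-0.916  0.051  2.894]
```

>>> send_rows([
  {"slide": [10,-12.8,-4],"turn": [0,0,0],"fingers": 0},
  {"slide": [10,-12.8,-4],"turn": [0,0,0],"fingers": 0},
  {"slide": [10,-12.8,-4],"turn": [0,0,0],"fingers": 0},
  {"slide": [10,-12.8,-4],"turn": [0,0,0],"fingers": 0},
  {"slide": [10,-12.8,-4],"turn": [0,0,0],"fingers": 0},
])

```text
time_s: 12.55
ee_pos: [0.4598, 0.1009, 0.1916]
eef_rot: [-0.112, 0.994, -0.001, -0.002]
contact_force: [0.7, 0.8, 0.5]
grip_width: -0.003
gripper_force: 0.0
```

>>> send_rows([
  {"slide": [10.3,-12.9,-3],"turn": [0,0,-0.1],"fingers": 0},
  {"slide": [10.3,-12.9,-3],"turn": [0,0,-0.1],"fingers": 0},
  {"slide": [10.3,-12.9,-3],"turn": [0,0,-0.1],"fingers": 0},
  {"slide": [10.3,-12.9,-3],"turn": [0,0,-0.1],"fingers": 0},
  {"slide": [10.3,-12.9,-3],"turn": [0,0,-0.1],"fingers": 0},
])

```text
time_s: 12.97
ee_pos: [0.3897, -0.0483, 0.2216]
eef_rot: [-0.16, 0.987, -0.001, -0.002]
contact_force: [0.2, 0.6, -0.3]
grip_width: 0.0
gripper_force: 0.0
```

>>> send_rows([
  {"slide": [0,0,0],"turn": [0,-0.6,0],"fingers": 0},
  {"slide": [0,0,0],"turn": [0,-0.6,0],"fingers": 0},
  {"slide": [0,0,0],"turn": [0,-0.6,0],"fingers": 0},
  {"slide": [0,0,0],"turn": [0,-0.6,0],"fingers": 0},
  {"slide": [0,0,0],"turn": [0,-0.6,0],"fingers": 0},
])

```text
time_s: 13.38
ee_pos: [0.3916, -0.0424, 0.2207]
eef_rot: [-0.157, 0.942, 0.049, 0.294]
contact_force: [-0.4, -0.8, -0.1]
grip_width: -0.003
gripper_force: 0.0
```

```bash
cat >> h.py <<'E'
def tilt(hdeg,pit):
    h,p=np.radians([hdeg,pit]); f=np.array([np.cos(h),np.sin(h),0]); zt=f*np.cos(p)-np.array([0,0,np.sin(p)]); y=np.array([-np.sin(h),np.cos(h),0])
    return Rot.from_matrix(np.c_[np.cross(y,zt),y,zt]),f
E
python3 - <<'E'
from h import *
s=r.read_state(); print(s["joints"].round(3),s["ee_pos"].round(4))
R=Rot.from_quat(s["eef_rot"]).as_matrix(); print("pitch",np.degrees(np.arcsin(-R[2,2])),"head",np.degrees(np.arctan2(R[1,2],R[0,2])))
for p in(45,35): 
    T,f=tilt(19.9,p); goto(np.array([.526,.004,0])+f*(-.0425-.08)+[0,0,.14],T)
E
```

```text
[-0.728 -0.41  -0.809  0.845  0.518 -0.97 ] [ 0.3916 -0.0424  0.2207]
pitch 55.36378100379208 head 18.986440458459395
slide [ 2.96 -0.19  7.76] turn [-0.01  -0.181 -0.014]
slide [ 2.96 -0.19  7.76] turn [-0.012 -0.355 -0.013]
```

```bash
python3 - <<'E'
from h import *
T,f=tilt(19.9,42); goto(np.array([.526,.004,0])+f*(-.0425-.03)+[0,0,.05],T)
T,f=tilt(19.9,55.4); goto(np.array([.526,.004,0])+f*(-.0425-.03)+[0,0,.06],T)
E
```

```text
slide [ 3.96 -0.11 18.  ] turn [-0.011 -0.233 -0.014]
slide [ 3.39 -0.11 17.18] turn [-0.009  0.001 -0.015]
```

>>> send_rows([
  {"slide": [2.4,-0.1,11],"turn": [0,0,0],"fingers": 0},
  {"slide": [2.4,-0.1,11],"turn": [0,0,0],"fingers": 0},
  {"slide": [2.4,-0.1,11],"turn": [0,0,0],"fingers": 0},
  {"slide": [3.9,-0.1,18],"turn": [0,-0.12,-0.015],"fingers": 0},
  {"slide": [3.9,-0.1,18],"turn": [0,-0.235,-0.015],"fingers": 0},
])

```text
time_s: 13.8
ee_pos: [0.4901, -0.0557, 0.0934]
eef_rot: [-0.172, 0.908, 0.083, 0.373]
contact_force: [1.3, -1.2, 1.1]
grip_width: -0.001
gripper_force: 0.0
```

>>> send_rows([
  {"slide": [0,0,0],"turn": [0,0,0],"fingers": 0},
])

```text
time_s: 13.88
ee_pos: [0.4877, -0.0576, 0.0873]
eef_rot: [-0.167, 0.91, 0.086, 0.369]
contact_force: [-0.4, -0.2, 0.3]
grip_width: 0.002
gripper_force: 0.0
```

```bash
python3 - <<'E'
from h import *
s=r.read_state(); print(s["joints"].round(3),s["ee_pos"].round(4))
R=Rot.from_quat(s["eef_rot"]).as_matrix(); print("pitch",np.degrees(np.arcsin(-R[2,2])),"head",np.degrees(np.arctan2(R[1,2],R[0,2])))
T,f=tilt(19.9,42)
m=np.array([.526,.004,0])-f*.0425
for S,z in((-30,50),(0,40),(18,35),(18,45),(25,60),(40,75),(65,85),(100,88),(130,82)): print(S,z,end=" "); goto(m+f*S/1000+[0,0,z/1000],T)
a=snap("scene","f1")[130:290,220:400]; cv2.imwrite("pics/f1z.png",cv2.resize(a,None,fx=3,fy=3)[:,:,::-1])
E
```

```text
[-0.695  0.002 -1.025  0.129  0.676 -0.91 ] [ 0.4877 -0.0576  0.0873]
pitch 45.52108463756693 head 23.519755421142094
-30 50 slide [3.73 4.41 1.77] turn [ 0.044 -0.062 -0.004]
0 40 slide [2.29 4.29 4.58] turn [ 0.044 -0.062 -0.004]
18 35 slide [1.35 4.22 6.2 ] turn [ 0.044 -0.062 -0.004]
18 45 slide [0.65 4.25 5.49] turn [ 0.044 -0.062 -0.004]
25 60 slide [-0.9   4.28  4.91] turn [ 0.044 -0.062 -0.004]
40 75 slide [-3.02  4.28  4.88] turn [ 0.044 -0.062 -0.004]
65 85 slide [-5.5   4.24  5.92] turn [ 0.044 -0.062 -0.004]
100 88 slide [-8.21  4.15  8.15] turn [ 0.044 -0.062 -0.004]
130 82 slide [-9.94  4.04 10.68] turn [ 0.044 -0.062 -0.004]
```

View pics/f1z.png

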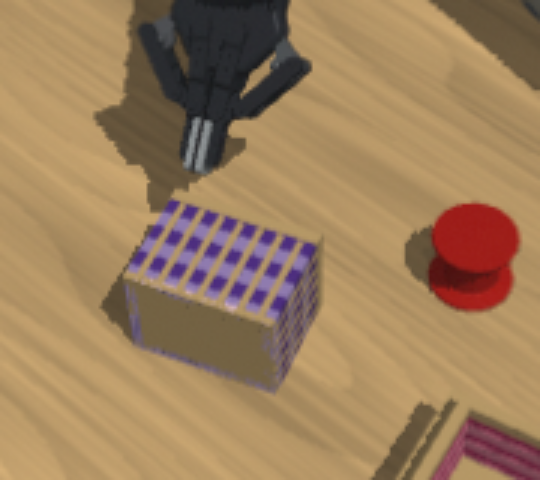

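The arm hit its elbow range (q3 = −1.025), and the fingers stand behind the mouth at about (200,165) in the crop. A steeper tilt with more heading keeps the wrist farther out, so I re-plan for pitch 53°, heading 35°.

```bash
cat >> h.py <<'E'
def sz(S,z,lat=0,hd=19.9):
    h=np.radians(hd); f=np.array([np.cos(h),np.sin(h),0]); n=np.array([-f[1],f[0],0]); return np.array([.526,.004,0])+f*(S-42.5)/1000+n*lat/1000+[0,0,z/1000]
E
python3 - <<'E'
from h import *
T,_=tilt(35,53)
for S,z in((-45,90),(-35,50)): goto(sz(S,z),T)
E
```

```text
slide [ 1.91  4.3  -2.01] turn [-0.126  0.13  -0.202]
slide [3.99 4.13 1.55] turn [-0.126  0.13  -0.202]
```

>>> send_rows([
  {"slide": [0,1,-3],"turn": [-0.04,0.04,-0.07],"fingers": 0},
  {"slide": [0.6,2.2,-3.5],"turn": [-0.08,0.09,-0.14],"fingers": 0},
  {"slide": [1.9,4.3,-2],"turn": [-0.126,0.13,-0.202],"fingers": 0},
  {"slide": [1.9,4.3,-2],"turn": [-0.126,0.13,-0.202],"fingers": 0},
  {"slide": [1.9,4.3,-2],"turn": [-0.126,0.13,-0.202],"fingers": 0},
])

```text
time_s: 14.35
ee_pos: [0.4436, -0.0239, 0.0936]
eef_rot: [-0.287, 0.903, 0.093, 0.304]
contact_force: [-0.2, -0.1, 1.2]
grip_width: 0.0
gripper_force: 0.0
```

```bash
python3 - <<'E'
from h import *
T,_=tilt(35,53); s=r.read_state(); print(s["joints"].round(3))
for S,z in((-45,90),(-30,45),(0,33),(14,30),(14,45)): print(S,z,end=' '); goto(sz(S,z),T)
E
```

```text
[-0.659 -0.046 -0.929  0.462  0.613 -1.203]
-45 90 slide [ 0.29 -0.16  0.23] turn [-0.004  0.002  0.006]
-30 45 slide [ 1.86 -0.52  4.69] turn [-0.004  0.002  0.006]
0 33 slide [ 0.28 -1.3   7.4 ] turn [-0.004  0.002  0.006]
14 30 slide [-0.62 -1.67  8.46] turn [-0.004  0.002  0.006]
14 45 slide [-1.52 -1.68  7.26] turn [-0.004  0.002  0.006]
```

>>> send_rows([
  {"slide": [0.9,-0.2,2.4],"turn": [0,0,0],"fingers": 0},
  {"slide": [1.8,-0.5,4.7],"turn": [0,0,0],"fingers": 0},
  {"slide": [1.8,-0.5,4.7],"turn": [0,0,0],"fingers": 0},
])

```text
time_s: 14.6
ee_pos: [0.4579, -0.0208, 0.0432]
eef_rot: [-0.287, 0.904, 0.093, 0.304]
contact_force: [-0.0, 0.4, 0.4]
grip_width: -0.002
gripper_force: 0.0
```

```bash
python3 - <<'E'
from h import *
T,_=tilt(35,53); s=r.read_state(); print(s["joints"].round(3))
for S,z in((-30,45),(0,33),(14,30),(14,45),(16,60),(28,75),(45,85)): print(S,z,end=' '); goto(sz(S,z),T)
E
```

```text
[-0.623  0.08  -0.985  0.258  0.603 -1.159]
-30 45 slide [-0.11  0.01 -0.14] turn [-0.004  0.001  0.005]
0 33 slide [-1.7  -0.77  2.56] turn [-0.004  0.001  0.005]
14 30 slide [-2.59 -1.14  3.62] turn [-0.004  0.001  0.005]
14 45 slide [-3.5  -1.14  2.42] turn [-0.004  0.001  0.005]
16 60 slide [-4.55 -1.21  1.34] turn [-0.004  0.001  0.005]
28 75 slide [-6.38 -1.53  0.84] turn [-0.004  0.001  0.005]
45 85 slide [-8.29 -1.98  1.03] turn [-0.004  0.001  0.005]
```

>>> send_rows([
  {"slide": [-1.7,-0.8,2.5],"turn": [0,0,0],"fingers": 0},
  {"slide": [-2.6,-1.1,3.6],"turn": [0,0,0],"fingers": 0},
  {"slide": [-2.6,-1.1,3.6],"turn": [0,0,0],"fingers": 0},
  {"slide": [-3,-1.1,3],"turn": [0,0,0],"fingers": 0},
  {"slide": [-3.5,-1.1,2.4],"turn": [0,0,0],"fingers": 0},
])

```text
time_s: 15.02
ee_pos: [0.4986, -0.0059, 0.0481]
eef_rot: [-0.287, 0.904, 0.093, 0.304]
contact_force: [-0.1, -0.3, -0.4]
grip_width: 0.0
gripper_force: 0.3
```

>>> send_rows([
  {"slide": [-0.5,0,-0.5],"turn": [0,0,0],"fingers": 0},
  {"slide": [-1,-0.1,-1.1],"turn": [0,0,0],"fingers": 0},
  {"slide": [-1.9,-0.2,-1.4],"turn": [0,0,0],"fingers": 0},
  {"slide": [-2.9,-0.4,-1.6],"turn": [0,0,0],"fingers": 0},
  {"slide": [-2.9,-0.4,-1.6],"turn": [0,0,0],"fingers": 0},
])

```text
time_s: 15.43
ee_pos: [0.5159, -0.0026, 0.0811]
eef_rot: [-0.288, 0.903, 0.09, 0.307]
contact_force: [0.2, -0.5, 0.4]
grip_width: -0.001
gripper_force: 0.2
```

```bash
python3 - <<'E'
from h import *
T,_=tilt(35,53); s=r.read_state(); print(s["joints"].round(3),s["contact_force"])
for S,z in((28,75),(45,85),(70,90),(100,92),(130,86)): print(S,z,end=' '); goto(sz(S,z),T)
a=snap("scene","f2")[130:290,220:400]; cv2.imwrite("pics/f2z.png",cv2.resize(a,None,fx=3,fy=3)[:,:,::-1])
E
```

```text
[-0.491  0.073 -0.867  0.289  0.566 -1.009] [ 0.15807505 -0.51649255  0.44203327]
28 75 slide [0.52 0.35 0.36] turn [-0.01   0.005  0.011]
45 85 slide [-1.38 -0.11  0.57] turn [-0.01   0.005  0.011]
70 90 slide [-3.6  -0.78  1.64] turn [-0.01   0.005  0.011]
100 92 slide [-6.02 -1.57  3.24] turn [-0.01   0.005  0.011]
130 86 slide [-7.95 -2.35  5.48] turn [-0.01   0.005  0.011]
```

View pics/f2z.png

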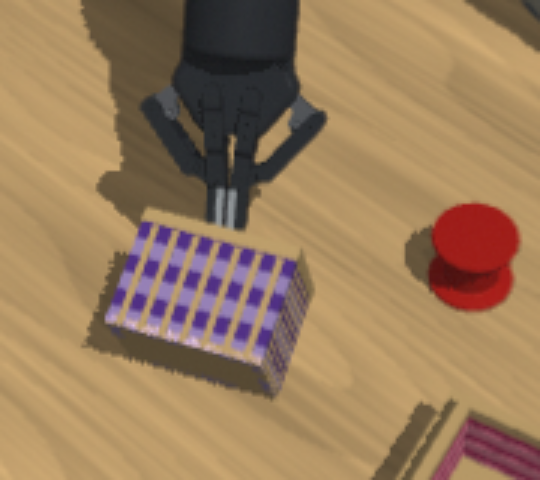

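The violet basket is tilting over on its far edge as planned, so I continue.

>>> send_rows([
  {"slide": [-0.7,0,0.1],"turn": [0,0,0],"fingers": 0},
  {"slide": [-1.4,-0.1,0.4],"turn": [0,0,0],"fingers": 0},
  {"slide": [-2.1,-0.3,0.8],"turn": [0,0,0],"fingers": 0},
  {"slide": [-2.8,-0.5,1.2],"turn": [0,0,0],"fingers": 0},
  {"slide": [-3.6,-0.8,1.6],"turn": [0,0,0],"fingers": 0},
])

```text
time_s: 15.9
ee_pos: [0.5501, 0.0143, 0.0871]
eef_rot: [-0.288, 0.903, 0.092, 0.305]
contact_force: [-0.3, -0.1, -0.4]
grip_width: 0.0
gripper_force: 0.1
```

>>> send_rows([
  {"slide": [-0.6,-0.2,0.4],"turn": [0,0,0],"fingers": 0},
  {"slide": [-1.2,-0.4,0.8],"turn": [0,0,0],"fingers": 0},
  {"slide": [-1.8,-0.6,1.2],"turn": [0,0,0],"fingers": 0},
  {"slide": [-2.4,-0.8,1.6],"turn": [0,0,0],"fingers": 0},
  {"slide": [-2.4,-0.8,1.6],"turn": [0,0,0],"fingers": 0},
])

```text
time_s: 16.32
ee_pos: [0.5795, 0.0239, 0.0899]
eef_rot: [-0.288, 0.903, 0.091, 0.306]
contact_force: [0.6, 0.3, 3.1]
grip_width: 0.004
gripper_force: 1.6
```

```bash
cat >> h.py <<'E'
def vio(xy,z=0.,dims=(.110,.080,.085),tol=.15):
    for n in("scene","top"):
        snap(n,"v%.2f"%r.read_state()["time_s"]+n); m=near(n,"small_center",xy,tol)
        if m is None: print(n,"none"); continue
        for d in (dims,(dims[0],dims[2],dims[1])): q=fit({n:m},d,(*xy,0),z); print(n,d,q.x.round(4),(np.degrees(q.x[2])%180).round(1),round(q.fun,3))
E
python3 - <<'E'
from h import *
T,_=tilt(35,53); s=r.read_state(); print(s["joints"].round(3),s["contact_force"].round(1),s["ee_pos"])
vio((.60,.03))
goto(sz(130,86),T)
E
```

```text
[-0.365  0.149 -0.757  0.255  0.52  -0.873] [0.6 0.3 3.1] [0.57953243 0.02393579 0.0898991 ]
scene (0.11, 0.08, 0.085) [0.6041 0.0354 1.9434] 111.4 0.079
scene (0.11, 0.085, 0.08) [0.6029 0.0338 1.9543] 112.0 0.076
top (0.11, 0.08, 0.085) [0.6047 0.0368 1.9923] 114.2 0.089
top (0.11, 0.085, 0.08) [0.603  0.0358 1.9804] 113.5 0.138
slide [-2.19 -0.88  2.16] turn [-0.007  0.004  0.009]
```

>>> send_rows([
  {"slide": [0,0,-2],"turn": [0,0,0],"fingers": 0},
  {"slide": [0,0,-4],"turn": [0,0,0],"fingers": 0},
  {"slide": [0,0,-7],"turn": [0,0,0],"fingers": 0},
  {"slide": [-2,0,-10],"turn": [0,0,0],"fingers": 0},
  {"slide": [-3,0,-12],"turn": [0,0,0],"fingers": 0},
])

```text
time_s: 16.93
ee_pos: [0.5364, -0.0038, 0.2049]
eef_rot: [-0.287, 0.903, 0.091, 0.305]
contact_force: [0.2, 0.6, 0.3]
grip_width: 0.002
gripper_force: 0.0
```

```bash
python3 - <<'E'
from h import *
s=r.read_state(); print(s["joints"].round(3),s["contact_force"].round(1),s["ee_pos"])
vio((.60,.03))
a=cv2.imread("pics/v%.2fscene.png"%(r.read_state()["time_s"])) if 0 else r.snapshot("scene")[:,:,::-1]
b=r.snapshot("top")[:,:,::-1]
cv2.imwrite("pics/last.png",cv2.resize(np.hstack([a[150:350,200:420],b[150:350,180:420]]),None,fx=1.7,fy=1.7))
E
```

```text
[-0.468 -0.058 -0.629  0.649  0.557 -0.982] [0.2 0.6 0.3] [ 0.53637599 -0.00381956  0.20492576]
scene (0.11, 0.08, 0.085) [0.6087 0.0389 1.9942] 114.3 0.028
scene (0.11, 0.085, 0.08) [0.6073 0.0373 1.9906] 114.1 0.032
top (0.11, 0.08, 0.085) [0.6083 0.0382 1.9869] 113.8 0.028
top (0.11, 0.085, 0.08) [ 0.6085  0.0382 -1.1513] 114.0 0.055
```

View pics/last.png

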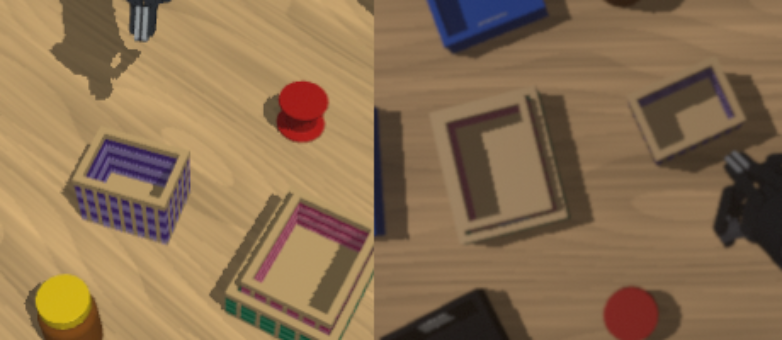

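Violet stands upright at about (0.6085, 0.038), yaw 114°, and pink sits low inside green. I straighten the tool, measure pink's rim and plan the violet grasp.

>>> send_rows([
  {"slide": [0,0,0],"turn": [0,0.62,0],"fingers": 5},
  {"slide": [0,0,0],"turn": [0,0.62,0],"fingers": 5},
  {"slide": [0,0,0],"turn": [0,0.62,0],"fingers": 5},
  {"slide": [0,0,0],"turn": [0,0.62,0],"fingers": 5},
  {"slide": [0,0,0],"turn": [0,0.62,0],"fingers": 5},
])

```text
time_s: 17.65
ee_pos: [0.5369, -0.0033, 0.2025]
eef_rot: [-0.302, 0.953, -0.002, 0.012]
contact_force: [0.8, -0.7, 0.1]
grip_width: 0.584
gripper_force: 0.0
```

>>> send_rows([
  {"slide": [0,0,0],"turn": [0,0,0.62],"fingers": 5},
  {"slide": [0,0,0],"turn": [0,0,0.62],"fingers": 5},
  {"slide": [0,0,0],"turn": [0,0,0.62],"fingers": 5},
  {"slide": [0,0,0],"turn": [0,0,0.62],"fingers": 5},
  {"slide": [0,0,0],"turn": [0,0,0.62],"fingers": 5},
])

```text
time_s: 18.07
ee_pos: [0.5363, -0.0028, 0.2004]
eef_rot: [0.006, 1.0, 0.004, 0.012]
contact_force: [0.1, 0.2, 0.3]
grip_width: 0.586
gripper_force: 0.0
```

>>> send_rows([
  {"slide": [0,0,0],"turn": [0,0,0.62],"fingers": 5},
  {"slide": [0,0,0],"turn": [0,0,0.62],"fingers": 5},
  {"slide": [0,0,0],"turn": [0,0,0.62],"fingers": 5},
  {"slide": [0,0,0],"turn": [0,0,0.62],"fingers": 5},
  {"slide": [0,0,0],"turn": [0,0,0.62],"fingers": 5},
])

```text
time_s: 18.48
ee_pos: [0.5362, -0.003, 0.2006]
eef_rot: [0.311, 0.95, 0.008, 0.01]
contact_force: [-0.1, -0.5, -0.0]
grip_width: 0.587
gripper_force: 0.0
```

```bash
python3 - <<'E'
from h import *
s=r.read_state(); print(s["joints"].round(3),s["ee_pos"])
goto([.5756,.0236,.16],down(np.radians(114)))
for n in("scene","top"):
    snap(n,"p"+n); m=near(n,"medium_center",(.55,.257),.08)
    if m is None: print(n,None); continue
    for z,h in((.05,.02),(.056,.02),(.069,.001)):
        q=fit({n:m},(.134,.104,h),(.5515,.258,0),z); print(n,z,q.x.round(4),(np.degrees(q.x[2])%180).round(1),round(q.fun,3))
    m=near(n,"small_center",(.6085,.038))
    if m is not None: q=fit({n:m},(.11,.08,.085),(.6085,.038,0)); print(n,"vio",q.x.round(4),(np.degrees(q.x[2])%180).round(1),round(q.fun,3))
E
```

```text
[-0.162  0.229 -0.143  1.176  0.012  0.47 ] [ 0.5362051  -0.00301116  0.2006387 ]
slide [-1.54  4.39  4.18] turn [0.025 0.009 0.519]
scene 0.05 [0.5526 0.2608 0.2421] 13.9 0.079
scene 0.056 [0.5566 0.2616 0.2297] 13.2 0.067
scene 0.069 [0.5618 0.2643 0.2365] 13.6 0.141
scene vio [0.6086 0.038  1.9646] 112.6 0.039
top 0.05 [0.5507 0.2583 0.2248] 12.9 0.075
top 0.056 [0.5507 0.2577 0.2439] 14.0 0.068
top 0.069 [0.5513 0.2571 0.2204] 12.6 0.099
top vio [ 0.6093  0.0593 -0.1637] 170.6 0.381
```

>>> send_rows([
  {"slide": [-0.3,1.1,1],"turn": [0.005,0.002,0.12],"fingers": 5},
  {"slide": [-0.7,2.2,2],"turn": [0.012,0.004,0.24],"fingers": 5},
  {"slide": [-1.2,3.3,3],"turn": [0.018,0.006,0.36],"fingers": 5},
  {"slide": [-1.5,4.4,4.2],"turn": [0.025,0.009,0.48],"fingers": 5},
  {"slide": [-1.5,4.4,4.2],"turn": [0.025,0.009,0.52],"fingers": 5},
])

```text
time_s: 19.2
ee_pos: [0.5768, 0.0249, 0.1596]
eef_rot: [0.544, 0.839, 0.0, 0.0]
contact_force: [-1.3, -0.4, 0.7]
grip_width: 0.587
gripper_force: 0.0
```

>>> send_rows([
  {"slide": [0,0,0],"turn": [0,0,0],"fingers": 5},
  {"slide": [0,0,0],"turn": [0,0,0],"fingers": 5},
])

```text
time_s: 19.37
ee_pos: [0.5763, 0.0239, 0.1619]
eef_rot: [0.541, 0.841, 0.001, 0.002]
contact_force: [-0.2, 0.0, -0.4]
grip_width: 0.584
gripper_force: 0.0
```

```bash
python3 - <<'E'
from h import *
s=r.read_state(); print(s["joints"].round(3),s["ee_pos"])
vio((.6085,.038))
goto([.5756,.0236,.061],down(np.radians(113.9)))
E
```

```text
[-0.098  0.342 -0.085  1.14  -0.     1.047] [0.57628124 0.0238936  0.16193106]
scene (0.11, 0.08, 0.085) [0.6081 0.0378 1.9764] 113.2 0.032
scene (0.11, 0.085, 0.08) [0.6067 0.0362 1.9822] 113.6 0.035
top (0.11, 0.08, 0.085) [0.5747 0.0903 0.403 ] 23.1 5.003
top (0.11, 0.085, 0.08) [0.5709 0.09   0.4944] 28.3 5.29
slide [ 0.06 -0.12 10.18] turn [0.004 0.003 0.008]
```

>>> send_rows([
  {"slide": [0,-0.1,3],"turn": [0,0,0.008],"fingers": 5},
  {"slide": [0,-0.1,6],"turn": [0,0,0.008],"fingers": 5},
  {"slide": [0,-0.1,9],"turn": [0,0,0.008],"fingers": 5},
  {"slide": [0,-0.1,10.2],"turn": [0,0,0.008],"fingers": 5},
  {"slide": [0,-0.1,10.2],"turn": [0,0,0.008],"fingers": 5},
])

```text
time_s: 19.98
ee_pos: [0.573, 0.0234, 0.0571]
eef_rot: [0.546, 0.838, -0.001, -0.001]
contact_force: [-0.6, 0.2, 0.4]
grip_width: 0.584
gripper_force: 0.0
```

>>> send_rows([
  {"slide": [0,0,0],"turn": [0,0,0],"fingers": 0},
  {"slide": [0,0,0],"turn": [0,0,0],"fingers": 0},
  {"slide": [0,0,0],"turn": [0,0,0],"fingers": 0},
  {"slide": [0,0,0],"turn": [0,0,0],"fingers": 0},
  {"slide": [0,0,0],"turn": [0,0,0],"fingers": 0},
], newtons=60)

```text
time_s: 20.4
ee_pos: [0.5774, 0.0231, 0.0623]
eef_rot: [0.546, 0.838, 0.001, 0.004]
contact_force: [-0.6, 0.1, 7.1]
grip_width: 0.078
gripper_force: 61.4
```

>>> send_rows([
  {"slide": [0,0,-1],"turn": [0,0,0],"fingers": 0},
  {"slide": [0,0,-3],"turn": [0,0,0],"fingers": 0},
  {"slide": [0,0,-6],"turn": [0,0,0],"fingers": 0},
  {"slide": [0,0,-9],"turn": [0,0,0],"fingers": 0},
  {"slide": [0,0,-12],"turn": [0,0,0],"fingers": 0},
])

```text
time_s: 20.82
ee_pos: [0.5747, 0.0236, 0.1818]
eef_rot: [0.546, 0.838, 0.001, 0.001]
contact_force: [1.4, -0.6, -2.8]
grip_width: 0.076
gripper_force: 60.2
```

```bash
python3 - <<'E'
from h import *
s=r.read_state(); print(s["joints"].round(3),s["ee_pos"],s["torque"].round(3))
vio((.6085,.038),s["ee_pos"][2]-.061)
y=np.radians(193.2); g=np.array([.5513,.2583])+.036*np.array([-np.sin(y),np.cos(y)]); print(g)
goto([*g,.19],down(y))
E
```

```text
[-0.098  0.329 -0.053  1.185 -0.     1.056] [0.57469176 0.02356756 0.18177969] [-0.061  0.017  0.005]
scene (0.11, 0.08, 0.085) [0.6084 0.041  1.9899] 114.0 0.03
scene (0.11, 0.085, 0.08) [0.6064 0.0393 1.9899] 114.0 0.036
top (0.11, 0.08, 0.085) [0.5769 0.0936 0.4811] 27.6 4.891
top (0.11, 0.085, 0.08) [0.5761 0.0891 0.4343] 24.9 5.183
[0.55952063 0.22325116]
slide [18.94  6.58 -0.88] turn [ 0.002  0.006 -1.385]
```

>>> send_rows([
  {"slide": [2,0.7,-0.2],"turn": [0,0,0],"fingers": 0},
  {"slide": [4.5,1.6,-0.5],"turn": [0,0,0],"fingers": 0},
  {"slide": [7.5,2.6,-0.9],"turn": [0,0,0],"fingers": 0},
  {"slide": [10.5,3.6,-0.9],"turn": [0,0,0],"fingers": 0},
  {"slide": [13,4.5,-0.9],"turn": [0,0,0],"fingers": 0},
])

```text
time_s: 21.43
ee_pos: [0.5624, 0.1621, 0.1873]
eef_rot: [0.546, 0.838, -0.0, 0.0]
contact_force: [-0.5, 0.2, -2.2]
grip_width: 0.076
gripper_force: 60.1
```

>>> send_rows([
  {"slide": [2,0.7,0],"turn": [0,0,-0.08],"fingers": 0},
  {"slide": [4,1.4,0],"turn": [0,0,-0.2],"fingers": 0},
  {"slide": [5.5,2,0],"turn": [0,0,-0.3],"fingers": 0},
  {"slide": [5.9,2.1,0],"turn": [0,0,-0.4],"fingers": 0},
  {"slide": [5.9,2.1,0],"turn": [0,0,-0.5],"fingers": 0},
])

```text
time_s: 21.85
ee_pos: [0.5576, 0.2244, 0.1866]
eef_rot: [0.318, 0.948, -0.001, 0.0]
contact_force: [-0.7, -0.4, -1.4]
grip_width: 0.081
gripper_force: 60.2
```

>>> send_rows([
  {"slide": [0,0,0],"turn": [0,0,-0.1],"fingers": 0},
  {"slide": [0,0,0],"turn": [0,0,-0.2],"fingers": 0},
  {"slide": [0,0,0],"turn": [0,0,-0.3],"fingers": 0},
  {"slide": [0,0,0],"turn": [0,0,-0.4],"fingers": 0},
  {"slide": [0,0,0],"turn": [0,0,-0.5],"fingers": 0},
])

```text
time_s: 22.27
ee_pos: [0.558, 0.2227, 0.1867]
eef_rot: [0.075, 0.997, -0.001, -0.0]
contact_force: [0.6, -0.7, -2.1]
grip_width: 0.083
gripper_force: 60.2
```

>>> send_rows([
  {"slide": [0,0,0],"turn": [0,0,-0.1],"fingers": 0},
  {"slide": [0,0,0],"turn": [0,0,-0.2],"fingers": 0},
  {"slide": [0,0,0],"turn": [0,0,-0.3],"fingers": 0},
  {"slide": [0,0,0],"turn": [0,0,-0.38],"fingers": 0},
  {"slide": [0,0,0],"turn": [0,0,-0.385],"fingers": 0},
])

```text
time_s: 22.68
ee_pos: [0.5581, 0.2226, 0.1869]
eef_rot: [-0.116, 0.993, -0.001, -0.0]
contact_force: [-0.0, -0.4, -2.5]
grip_width: 0.076
gripper_force: 60.1
```

```bash
python3 - <<'E'
from h import *
s=r.read_state(); print(s["joints"].round(3),s["ee_pos"],s["torque"].round(3))
vio((.5513,.2583),s["ee_pos"][2]-.061)
y=np.radians(193.2); goto([.5595,.2233,.19],down(y))
e=Rot.from_quat(s["eef_rot"]).apply([0,1,0]); print("pred centre",s["ee_pos"]+.036*e-[0,0,.061])
E
```

```text
[ 0.247  0.379  0.031  1.223 -0.002  0.015] [0.55807948 0.22264378 0.18689791] [-0.051 -0.003  0.004]
scene (0.11, 0.08, 0.085) [0.6187 0.2977 0.1536] 8.8 0.49
scene (0.11, 0.085, 0.08) [0.6126 0.295  0.2028] 11.6 0.485
top (0.11, 0.08, 0.085) [0.508  0.17   0.7037] 40.3 9.217
top (0.11, 0.085, 0.08) [0.5051 0.1728 1.4276] 81.8 9.724
slide [-0.07  0.03 -0.18] turn [-0.002  0.002 -0.002]
pred centre [0.54979109 0.25767661 0.12583797]
```

>>> send_rows([
  {"slide": [-0.2,0,1],"turn": [0,0,0],"fingers": 0},
  {"slide": [-0.2,0,2.5],"turn": [0,0,0],"fingers": 0},
  {"slide": [-0.2,0,4],"turn": [0,0,0],"fingers": 0},
  {"slide": [-0.2,0,5],"turn": [0,0,0],"fingers": 0},
  {"slide": [-0.2,0,5],"turn": [0,0,0],"fingers": 0},
])

```text
time_s: 23.3
ee_pos: [0.5597, 0.2229, 0.1358]
eef_rot: [-0.115, 0.993, -0.001, -0.001]
contact_force: [-0.8, 0.1, -2.2]
grip_width: 0.079
gripper_force: 60.1
```

```bash
python3 - <<'E'
from h import *
s=r.read_state(); print(s["ee_pos"]); y=np.radians(193.2); goto([.5595,.2233,.073],down(y))
im=snap("scene","w1"); hsv=cv2.cvtColor(im,cv2.COLOR_RGB2HSV).astype(int); H,S,V=hsv[...,0],hsv[...,1],hsv[...,2]
roi=np.zeros((480,640),bool); roi[200:400,290:460]=1
vm=roi&(H>118)&(H<150)&(S>60); pm=roi&(H>155)&(S>90)
e=Rot.from_quat(s["eef_rot"]).apply([0,1,0]); c=s["ee_pos"]+.036*e-[0,0,.061]
Q=proj("scene",box(.11,.08,.085)@Rot.from_euler('z',y).as_matrix().T+c)
P=proj("scene",box(.134,.104,.064)@Rot.from_euler('z',y).as_matrix().T+[.5515,.2583,.006])
for nm,m,q in(("v",vm,Q),("p",pm,P)):
    v,u=np.nonzero(m); print(nm,len(u),u.min(),u.max(),v.min(),v.max()); print(q.round(1).tolist())
    # oriented extents along image directions of box x and y
    for i,j in((0,4),(0,2)):
        d=q[j]-q[i]; d/=np.hypot(*d); n=np.array([-d[1],d[0]]); a=np.c_[u,v]@n; b=q@n; print("  perp ext seen",np.percentile(a,[.5,99.5]).round(1),"box",b.min().round(1),b.max().round(1))
E
```

```text
[0.55973263 0.22290014 0.13580332]
slide [0.   0.05 6.28] turn [-0.002 -0.001 -0.001]
v 876 351 425 250 387
[[391.0, 330.0], [396.6, 306.5], [350.7, 310.7], [352.7, 286.2], [415.6, 283.3], [422.7, 257.5], [377.2, 266.1], [381.1, 239.6]]
  perp ext seen [448.9 497. ] box 445.5 499.8
  perp ext seen [-126.8  -57.4] box -129.0 -49.9
p 159 342 416 287 346
[[390.3, 354.4], [394.2, 339.6], [340.9, 330.2], [341.8, 314.3], [418.6, 299.4], [423.7, 282.5], [371.8, 278.1], [374.2, 260.5]]
  perp ext seen [450.5 507.8] box 447.7 509.2
  perp ext seen [-137.7  -74.6] box -146.1 -66.8
```

>>> send_rows([
  {"slide": [0,0,0.5],"turn": [0,0,0],"fingers": 0},
  {"slide": [0,0,1],"turn": [0,0,0],"fingers": 0},
  {"slide": [0,0,1.5],"turn": [0,0,0],"fingers": 0},
  {"slide": [0,0,1.5],"turn": [0,0,0],"fingers": 0},
])

```text
time_s: 23.68
ee_pos: [0.5613, 0.2233, 0.1233]
eef_rot: [-0.115, 0.993, -0.001, 0.001]
contact_force: [0.3, 0.7, -2.6]
grip_width: 0.078
gripper_force: 60.1
```

>>> send_rows([
  {"slide": [0.1,0,0.6],"turn": [0,0,0],"fingers": 0},
  {"slide": [0.1,0,1.2],"turn": [0,0,0],"fingers": 0},
  {"slide": [0.1,0,1.8],"turn": [0,0,0],"fingers": 0},
  {"slide": [0.1,0,2.4],"turn": [0,0,0],"fingers": 0},
  {"slide": [0.1,0,2.4],"turn": [0,0,0],"fingers": 0},
])

```text
time_s: 24.1
ee_pos: [0.5597, 0.2229, 0.0983]
eef_rot: [-0.115, 0.993, -0.001, 0.001]
contact_force: [-1.2, -0.0, -1.8]
grip_width: 0.077
gripper_force: 60.1
```

Going in freely. Remaining depth is about 2.4 cm.

>>> send_rows([
  {"slide": [0,0,0.6],"turn": [0,0,0],"fingers": 0},
  {"slide": [0,0,1.2],"turn": [0,0,0],"fingers": 0},
  {"slide": [0,0,1.7],"turn": [0,0,0],"fingers": 0},
  {"slide": [0,0,1.9],"turn": [0,0,0],"fingers": 0},
  {"slide": [0,0,1.9],"turn": [0,0,0],"fingers": 0},
])

```text
time_s: 24.52
ee_pos: [0.5603, 0.223, 0.0802]
eef_rot: [-0.115, 0.993, -0.001, 0.001]
contact_force: [0.9, 0.1, -1.6]
grip_width: 0.079
gripper_force: 60.2
```

>>> send_rows([
  {"slide": [0,0,0.2],"turn": [0,0,0],"fingers": 0},
  {"slide": [0,0,0.3],"turn": [0,0,0],"fingers": 0},
  {"slide": [0,0,0.3],"turn": [0,0,0],"fingers": 0},
])

```text
time_s: 24.77
ee_pos: [0.5609, 0.2231, 0.078]
eef_rot: [-0.115, 0.993, -0.001, 0.002]
contact_force: [-0.5, -0.2, -2.0]
grip_width: 0.08
gripper_force: 60.2
```

>>> send_rows([
  {"slide": [0,0,0.2],"turn": [0,0,0],"fingers": 0},
  {"slide": [0,0,0.3],"turn": [0,0,0],"fingers": 0},
  {"slide": [0,0,0.3],"turn": [0,0,0],"fingers": 0},
])

```text
time_s: 25.02
ee_pos: [0.5607, 0.2231, 0.0749]
eef_rot: [-0.115, 0.993, -0.001, 0.002]
contact_force: [0.1, 0.8, -1.9]
grip_width: 0.072
gripper_force: 60.2
```

>>> send_rows([
  {"slide": [0,0,0],"turn": [0,0,0],"fingers": 1.8},
  {"slide": [0,0,0],"turn": [0,0,0],"fingers": 3},
  {"slide": [0,0,0],"turn": [0,0,0],"fingers": 3},
  {"slide": [0,0,-0.5],"turn": [0,0,0],"fingers": 3},
  {"slide": [0,0,-2],"turn": [0,0,0],"fingers": 3},
])

```text
time_s: 25.43
ee_pos: [0.5593, 0.2228, 0.0936]
eef_rot: [-0.115, 0.993, -0.001, 0.0]
contact_force: [0.2, -0.5, -0.7]
grip_width: 0.355
gripper_force: 0.0
```

>>> send_rows([
  {"slide": [0,0,-4],"turn": [0,0,0],"fingers": 3},
  {"slide": [0,0,-8],"turn": [0,0,0],"fingers": 0},
  {"slide": [0,-4,-9],"turn": [0,0,0],"fingers": 0},
  {"slide": [0,-8,-9],"turn": [0,0,0],"fingers": 0},
  {"slide": [0,-12,-9],"turn": [0,0,0],"fingers": 0},
])

```text
time_s: 25.85
ee_pos: [0.5891, 0.106, 0.188]
eef_rot: [-0.116, 0.993, -0.001, 0.004]
contact_force: [1.0, 0.2, -0.9]
grip_width: -0.005
gripper_force: 0.0
```

```bash
python3 - <<'E'
from h import *
print(r.read_state()["ee_pos"])
y=np.radians(193.2)
for n in("scene","top"):
    snap(n,"x"+n); m=near(n,"small_center",(.5515,.258),.1)
    if m is None: print(n,None); continue
    e=m.sum(); print(n,e)
    for z,h in((.070,.027),(.078,.027),(.086,.027)):
        q=fit({n:m},(.11,.08,h),(.5515,.258,0),z); print(n,z,q.x.round(4),(np.degrees(q.x[2])%180).round(1),round(q.fun,3))
E
```

```text
[0.58913532 0.10601998 0.18804126]
scene 3103
scene 0.07 [0.5542 0.2594 0.2308] 13.2 0.132
scene 0.078 [0.5579 0.2619 3.3785] 13.6 0.116
scene 0.086 [0.5605 0.2637 0.2478] 14.2 0.1
top 2355
top 0.07 [0.5496 0.2581 0.2188] 12.5 0.093
top 0.078 [0.5485 0.2564 0.2129] 12.2 0.093
top 0.086 [0.5477 0.2549 0.218 ] 12.5 0.094
```

The top fit agrees with the seated height. I confirm by touching violet's rim (expected z = 0.097) at both ends.

```bash
python3 - <<'E'
from h import *
y=np.radians(193.2)
for p in((.600,.2697),(.501,.2464)): goto([*p,.115],down(y))
E
```

```text
slide [-4.83 15.77  7.08] turn [-0.001  0.004 -0.003]
slide [ 5.34 15.74  7.03] turn [-0.001  0.004 -0.003]
```

>>> send_rows([
  {"slide": [-1.2,4,0],"turn": [0,0,0],"fingers": 0},
  {"slide": [-2.4,8,0],"turn": [0,0,0],"fingers": 0},
  {"slide": [-3.6,12,0],"turn": [0,0,0],"fingers": 0},
  {"slide": [-4.8,15.8,2],"turn": [0,0,0],"fingers": 0},
  {"slide": [-4.8,15.8,6],"turn": [0,0,0],"fingers": 0},
])

```text
time_s: 26.47
ee_pos: [0.6019, 0.2805, 0.1308]
eef_rot: [-0.119, 0.993, 0.002, 0.008]
contact_force: [1.8, -0.2, 0.7]
grip_width: -0.0
gripper_force: 0.0
```

>>> send_rows([
  {"slide": [0,0,1],"turn": [0,0,0],"fingers": 0},
  {"slide": [0,0,1.8],"turn": [0,0,0],"fingers": 0},
  {"slide": [0,0,2.2],"turn": [0,0,0],"fingers": 0},
  {"slide": [0,0,2.4],"turn": [0,0,0],"fingers": 0},
  {"slide": [0,0,2.4],"turn": [0,0,0],"fingers": 0},
])

```text
time_s: 26.88
ee_pos: [0.5996, 0.2703, 0.1025]
eef_rot: [-0.114, 0.993, -0.0, 0.003]
contact_force: [-0.4, -0.2, 0.4]
grip_width: 0.002
gripper_force: 0.0
```

>>> send_rows([
  {"slide": [0,0,0.2],"turn": [0,0,0],"fingers": 0},
  {"slide": [0,0,0.4],"turn": [0,0,0],"fingers": 0},
  {"slide": [0,0,0.5],"turn": [0,0,0],"fingers": 0},
])

```text
time_s: 27.13
ee_pos: [0.5995, 0.2707, 0.0971]
eef_rot: [-0.114, 0.993, -0.0, 0.003]
contact_force: [0.8, 0.1, 2.1]
grip_width: 0.004
gripper_force: 1.5
```

>>> send_rows([
  {"slide": [0,0,0.1],"turn": [0,0,0],"fingers": 0},
  {"slide": [0,0,0.2],"turn": [0,0,0],"fingers": 0},
  {"slide": [0,0,0.2],"turn": [0,0,0],"fingers": 0},
])

```text
time_s: 27.38
ee_pos: [0.6005, 0.271, 0.097]
eef_rot: [-0.115, 0.993, -0.001, 0.004]
contact_force: [-2.3, -2.1, 8.9]
grip_width: -0.0
gripper_force: 5.0
```

>>> send_rows([
  {"slide": [0,0,-2],"turn": [0,0,0],"fingers": 0},
  {"slide": [4,0,-2],"turn": [0,0,0],"fingers": 0},
  {"slide": [8,0,-2],"turn": [0,0,0],"fingers": 0},
  {"slide": [10.2,0,-2],"turn": [0,0,0],"fingers": 0},
  {"slide": [10.2,0,-1],"turn": [0,0,0],"fingers": 0},
])

```text
time_s: 27.8
ee_pos: [0.4956, 0.2471, 0.1055]
eef_rot: [-0.115, 0.993, -0.001, 0.001]
contact_force: [-0.1, -0.3, -0.8]
grip_width: 0.002
gripper_force: 0.0
```

>>> send_rows([
  {"slide": [0,0,0.4],"turn": [0,0,0],"fingers": 0},
  {"slide": [0,0,0.6],"turn": [0,0,0],"fingers": 0},
  {"slide": [0,0,0.8],"turn": [0,0,0],"fingers": 0},
  {"slide": [0,0,0.9],"turn": [0,0,0],"fingers": 0},
  {"slide": [0,0,0.9],"turn": [0,0,0],"fingers": 0},
])

```text
time_s: 28.22
ee_pos: [0.5004, 0.2479, 0.0969]
eef_rot: [-0.115, 0.993, -0.001, 0.002]
contact_force: [-7.4, -2.9, 16.9]
grip_width: 0.002
gripper_force: 8.3
```

Both ends read 0.097 m, so violet is flat on pink's floor and pink is still home. I retreat and hand in.

>>> send_rows([
  {"slide": [0,0,-2],"turn": [0,0,0],"fingers": 0},
  {"slide": [0,0,-5],"turn": [0,0,0],"fingers": 0},
  {"slide": [0,0,-9],"turn": [0,0,0],"fingers": 0},
  {"slide": [0,0,-12],"turn": [0,0,0],"fingers": 0},
  {"slide": [0,-4,-12],"turn": [0,0,0],"fingers": 0},
])

```text
time_s: 28.63
ee_pos: [0.512, 0.2143, 0.222]
eef_rot: [-0.118, 0.993, 0.002, 0.008]
contact_force: [1.4, -0.0, 0.6]
grip_width: 0.004
gripper_force: 0.0
```

>>> send_rows([
  {"slide": [0,-4,0],"turn": [0,0,0],"fingers": 0},
  {"slide": [0,-8,0],"turn": [0,0,0],"fingers": 0},
  {"slide": [0,-11,0],"turn": [0,0,0],"fingers": 0},
  {"slide": [0,-11,0],"turn": [0,0,0],"fingers": 0},
  {"slide": [0,-11,0],"turn": [0,0,0],"fingers": 0},
])

```text
time_s: 29.05
ee_pos: [0.5349, 0.1002, 0.215]
eef_rot: [-0.113, 0.994, -0.0, 0.002]
contact_force: [-0.2, 0.6, -0.3]
grip_width: -0.002
gripper_force: 0.0
```

```bash
python3 - <<'E'
from h import *
r.snapshot("scene")
for o in("jar","spool","phone_stand"):
    for m in r.masks_of("scene",o)[:1]: print(o,round(m["conf"],2),m["extent"])
s=r.read_state(); print(s["ee_pos"],s["time_s"])
print(r.close_job())
E
```

```text
jar 0.76 [222.8, 314.8, 34.5, 48.6]
spool 0.95 [358.5, 197.0, 34.8, 38.1]
phone_stand 0.92 [133.2, 209.3, 48.2, 79.1]
[0.53339142 0.10290444 0.2149383 ] 29.25
the job is handed in; nothing more can be done
None
```

The job is handed in at 29 s: pink is pressed home in green (both floor touches read 12 mm), violet stands upright and flat inside it (both rim touches read 97 mm), and I never touched the jar, spool or phone stand; one of the presses on pink's floor with the fingertips briefly reached about 79 N, over the 40 N arm/gripper-body figure but under the 120 N wrist limit.

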